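# Drift the lantern bracket's bolt holes into line and fit the pin

## Task

The loose plate trapped inside the lantern bracket has slipped, so its bolt hole no longer lines up with the hole in the bracket's top plate. Feel for the hidden hole with the tapered drift, lever the two holes into line and work the drift gently fully home, then draw it out, hang it back in the stand, and fit the short headed pin through both holes, fully home. Never force the bracket, and leave the other things where they are.

Things in the scene. Friction and masses are not known exactly. Their poses are not given: they have to be found in the camera images.
- hole (a point): Centre of the 20 mm hole in the bracket's 80 x 80 x 5 mm steel top plate, on its upper surface, 68 mm above the table; z up, x along a side of the square (away from the robot at yaw 0). Fixed. The plate stands on four spacers (screw heads 3 mm proud at x, y = +-34 mm) over a 120 mm square of pressed wood whose top is 58 mm below this point; the way below the hole is clear down to it.
- loose_level (a point): A point of the fixed bracket straight below hole, 6.5 mm down, level with the upper face of the trapped loose plate (46 x 46 x 8 mm, 20 mm hole). Not the plate itself, which is unmeasured: its hole's centre starts 10 to 12 mm from here, in any direction. It slides level only, against about 3 N of friction, and stays where left.
- bracket: The whole fixed bracket, with the loose plate in it; origin on the table under the hole, axes as hole. Pushing on it or on the loose plate with more than about 40 N in all (side squeeze of a wedged tool included) spoils it.
- drift_collar (a point): Tapered drift: underside of its collar, on its axis, z up. Above: collar 32 mm across, 4 mm thick; square wooden handle 22 x 22 mm from 4 to 48 mm, sides along x and y. Below: straight shank 18.4 mm across, 20 mm long, then a 34 mm taper to a flat 4 mm tip 54 mm below. 0.2 kg. Starts hanging by its collar in the stand. Fully home = collar resting on the bracket's top plate.
- pin_collar (a point): Headed pin: underside of its collar, on its axis, z up. Above: collar 32 mm across, 4 mm thick; square steel grip 16 x 16 mm from 4 to 34 mm, sides along x and y. Below: round shank 17 mm across, 24 mm long, its last 4 mm narrowing to 12 mm. 0.14 kg. Starts hanging by its collar in the stand. Fully home = collar resting on the bracket's top plate.
- stand_top (a point): Middle of the top of the fixed white stand, 70 mm above the table, z up. Its top, 56 x 176 x 6 mm (long along y), stands on two end walls and has three 23 mm holes on its y axis at -55, 0 and +55 mm, open below. Drift, pin and a spare ball-headed peg hang there in any order, collars resting on this surface.
- hookpeg: Bystander: spare ball-headed steel peg hanging in the stand, collar 32 mm, ball 24 mm across, top 40 mm above the stand; origin under its collar.
- lantern: Bystander: white lantern, 90 mm across, 190 mm tall; origin under its base.
- comb: Bystander: green comb lying flat, 150 mm long (y), 5 mm thick; origin at its underside.
- mirror: Bystander: round mirror lying flat, 104 mm across, 9 mm thick; origin at its underside.
- tumbler: Bystander: steel tumbler, 72 mm across, 105 mm tall; origin under its base.
- battbox: Bystander: red battery clip box, 62 x 87 x 28 mm; origin under its base.
- driver: Bystander: screwdriver lying along its x axis, handle to -x, about 200 mm long; origin at its underside.
Things that resemble listed ones, but are neither listed nor needed, are in the scene too. What is shaped like the part that bears pin_collar but pink or red is not meant.

How it is judged:
By the outcome, as a careful person would: the job done as asked, in the order asked, and still so for the second after the job is handed in, with the robot touching nothing.
It also fails if it takes over 72 s, if anything falls off the work surface, if the arm or the gripper's body presses on something with over 40 N, if the wrist force passes 120 N, or if a joint passes its speed limit or range.

## Robot

A 6-joint arm with a two-finger parallel gripper is mounted at the origin on the work surface. World frame = base frame: x ahead of the robot, y to its left, z up, the work surface at z = 0. Lengths are in m, angles in rad, forces in N, time in s.
With the tool pointing down it reaches from about 0.425 to 0.95 m from the base axis. Payload 14.7 kg.
Tool frame: the origin (TCP) lies on the centre line of the jaws, within the pads' length; the fingertips stand robot.finger_overhang ahead of it and the grasp point (between the pads) lies 11 mm behind it (robot.finger_overhang is the distance from the TCP to the fingertips, in m); x points along the fingers, y is the direction in which the jaws open and shut, and the axes are right-handed (so a half turn about x gives the same grasp; the last joint's range is limited). The gripper opens to 85 mm and grips with 20 to 120 N. Pads are 22 mm wide; open, the fingers measure 114 mm over their backs; the gripper's body (76 mm by 85 mm) begins 54 mm behind the grasp point. The pads swing forward as they close: fully open they stand 13 mm farther back than shut.
Start: joints at [1.223, 0.48, 1.596, -0, 1.065, -0.047], TCP at [0.193, 0.621, 0.239] pointing down, gripper open.
Joint ranges: [-2.75, 2.75], [-0.82, 2.05], [0.23, 2.67], [-1.56, 4.7], [0.09, 2.69], [-2.92, 2.92]. Speed limits (rad/s): [1.89, 1.89, 2.39, 3.01, 3.01, 3.01].

## Interface

Orientations are given as a rotation vector (axis times angle).
In Python, from workcell import sensors, grab_frame, robot gives the robot as it stands.
- The arm moves only by the tool apply_moves, never from a script. Its argument "series" is a list of rows, each an object with "claw": the closure, from -1 (fully open) to 1 (shut); "travel": the shift along the world's x, y, z in mm, a list of three; "rotation": the turn, a rotation vector about the world's x, y, z in rad, a list of three. A call has 1 to 5 rows; each row is the pose to reach, as a shift and turn from the pose measured when the call began; what a row does not reach only later rows make up. A row lasts 1/12 s, in which the tool goes at most 41.7 mm and 7.16 degrees, less where a joint would pass 70% of its speed; a pose out of reach is approached as far as the arm can. A call with a gripper value outside its range is refused whole. The fingers move at their own pace and stop on an object; "force" is the grip in N (left out, the last holds). Time passes only in rows, so rows that repeat a pose let the fingers close. It gives the time, the measured TCP pose, the force and the opening at its end, in the units of the state.
- sensors.observe(): the state, without advancing time (a new reading comes with each control period).
- grab_frame(name): name is "side" or "top" or "wrist"; returns a dict with "image" (480x640x3 uint8, red, green, blue), "fx", "fy", "cx", "cy" (pixels), "R" (3x3) and "t" (3): a world point X has camera coordinates R X + t; the wrist camera has in their place "T_tool_cam" (4x4, takes a point from camera to tool coordinates, whose origin is the TCP and whose axes are the tool frame's). Camera axes: x right, y down, z forward; pixel columns grow to the right and rows downward; lengths in m; the calibration is good to about 2 mm. A picture is of the moment at which its call begins: read the wrist's pose just before it. There is no depth.
- robot.job_done(): hands the job in, once; it reports no verdict.
The state is a dict: "clock": time; "q": joint angles; "dq": joint speeds; "tau": joint torques, N m; "position": TCP position; "ee_rot": TCP orientation; "contact_force": force on the tool from outside, world axes, zero at the start; "moment": the same for the moment, N m; "finger_gap": finger opening in m.
Only numpy, scipy, OpenCV 4.12 (cv2) and the standard library are available. Lean on these libraries where they do the work, as an engineer would, in place of code of your own. Each camera call takes 0.05 s, during which the arm holds its last target.

## Working session

There is one attempt and no reset: what is moved stays moved. The work goes in short steps, Python scripts to look and compute and a tool call to move; the robot and the scene stay as the last step left them, time stands still between calls to the robot, and variables do not carry over. Pictures are saved under pics/ and viewed, and the job is handed in when it is done.

Besides the shell and the picture viewer there is one more tool, called after "Call:" by a JSON object that holds its "name" and its "arguments". apply_moves: Moves the arm, as the interface text tells. Its arguments: {"type":"object","properties":{"series":{"type":"array"},"force":{"type":"number"}},"required":["series"]}

```bash
mkdir -p pics; ls
python3 - <<'E'
from workcell import sensors, grab_frame, robot
import cv2
s=sensors.observe();print({k:s[k] for k in ('clock','position','ee_rot','contact_force','finger_gap')}, robot.finger_overhang)
for n in ('side','top'):
    f=grab_frame(n);cv2.imwrite(f'pics/{n}0.png',f['image'][:,:,::-1]);print(n,f['fx'],f['cx'],f['cy'],f['R'],f['t'])
E
```

```text
pics
{'clock': 0.0, 'position': array([0.19239671, 0.62045421, 0.23866291]), 'ee_rot': array([ 0.23515837,  1.5581314 , -0.23702466]), 'contact_force': array([-0.52628264,  1.34223441,  0.14809536]), 'finger_gap': 0.08536457539971423} 0.008
side 587.8082691545959 328.1193723288668 236.8579428116987 [[-0.98493125 -0.17244051 -0.01321788]
 [-0.09958423  0.62796038 -0.77184761]
 [ 0.1413981  -0.75890054 -0.63567016]] [0.53757303 0.15694669 0.99854371]
top 439.442467437537 311.7046477635606 244.62569605146302 [[ 0.01475611 -0.99985162 -0.00888808]
 [-0.9867392  -0.01312444 -0.16178227]
 [ 0.16164161  0.0111575  -0.98678645]] [-0.05770919  0.57673408  0.89153296]
```

View pics/side0.png

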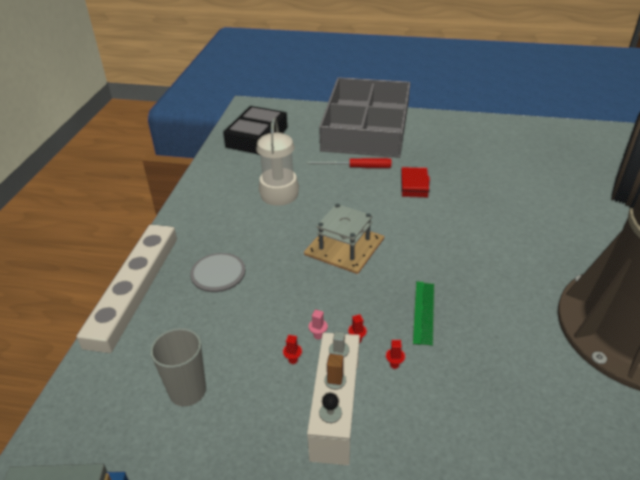

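View pics/top0.png

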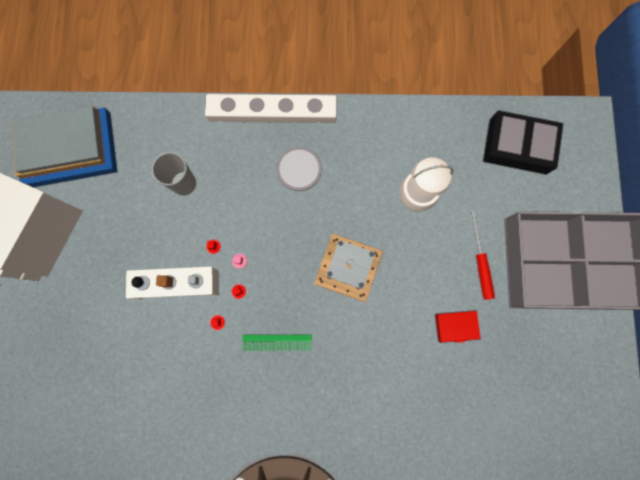

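The top view shows the stand at about (170,282), with the peg (138,282), drift (165,281) and pin (195,281) in it. The bracket is at about (349,264) and yawed. I'll zoom in on both.

```bash
cat > h.py <<'E'
import numpy as np, cv2
from scipy.spatial.transform import Rotation as Ro
from workcell import sensors, grab_frame, robot
def ray(f,uv,z):
    d=f['R'].T@np.array([(uv[0]-f['cx'])/f['fx'],(uv[1]-f['cy'])/f['fy'],1]); o=-f['R'].T@f['t']
    return o+d*(z-o[2])/d[2]
def proj(f,X):
    c=f['R']@np.asarray(X)+f['t']; return np.array([f['fx']*c[0]/c[2]+f['cx'],f['fy']*c[1]/c[2]+f['cy']])
def wrist():
    s=sensors.observe(); f=dict(grab_frame('wrist'))
    T=np.eye(4);T[:3,:3]=Ro.from_rotvec(s['ee_rot']).as_matrix();T[:3,3]=s['position']
    W=np.linalg.inv(T@f['T_tool_cam']); f['R']=W[:3,:3];f['t']=W[:3,3]; return s,f
E
python3 - <<'E'
from h import *
a=cv2.imread('pics/top0.png');b=cv2.imread('pics/side0.png')
cv2.imwrite('pics/c1.png',np.vstack([cv2.resize(a[225:310,300:400],(600,510),interpolation=2)[:300*2-0],])[:600])
cv2.imwrite('pics/c2.png',cv2.resize(a[255:310,115:225],(800,400),interpolation=2))
cv2.imwrite('pics/c3.png',cv2.resize(b[190:280,295:395],(660,594),interpolation=2))
cv2.imwrite('pics/c4.png',cv2.resize(b[320:470,290:380],(360,600),interpolation=2))
s,f=wrist();cv2.imwrite('pics/w0.png',f['image'][:,:,::-1]);print(f['T_tool_cam'],f['fx'])
E
```

```text
[[ 3.29269450e-04 -2.59303377e-01  9.65795864e-01 -1.33974019e-01]
 [ 9.99999197e-01 -1.09640453e-03 -6.35300487e-04  6.17346870e-04]
 [ 1.22363852e-03  9.65795297e-01  2.59302808e-01 -6.64083389e-02]
 [ 0.00000000e+00  0.00000000e+00  0.00000000e+00  1.00000000e+00]] 338.44740213872996
```

View pics/c1.png

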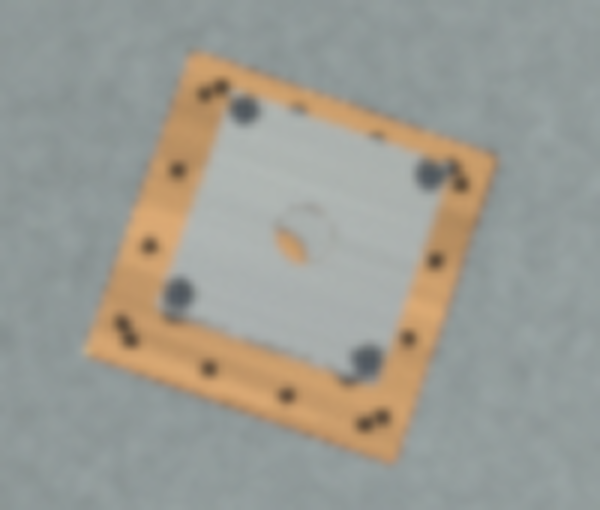

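View pics/c2.png

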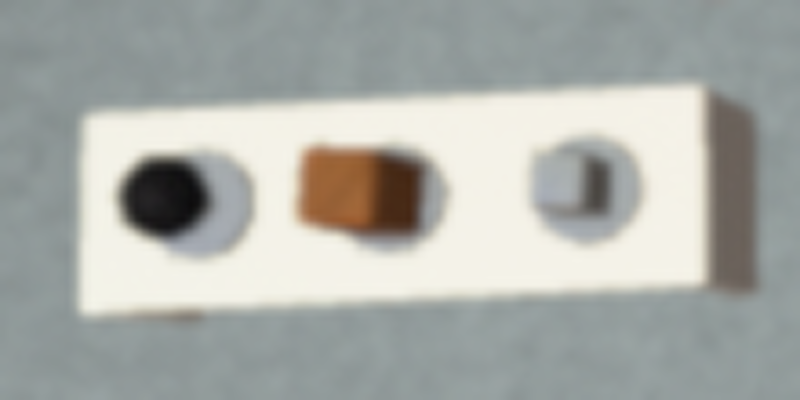

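View pics/c3.png

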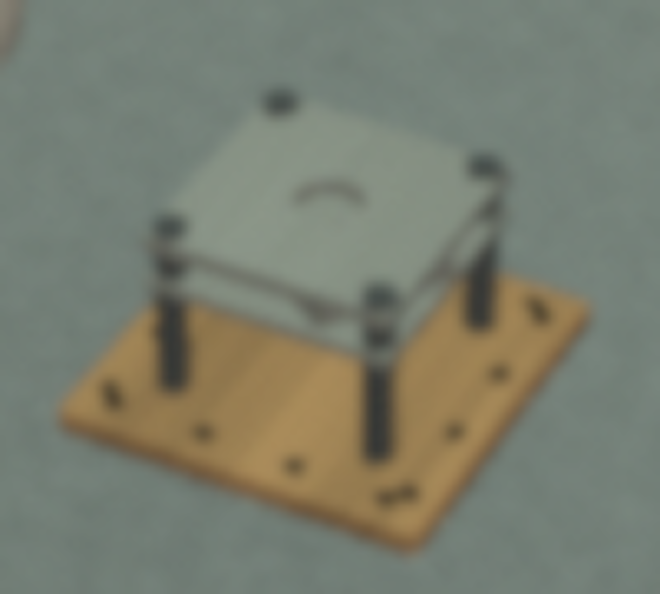

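View pics/w0.png

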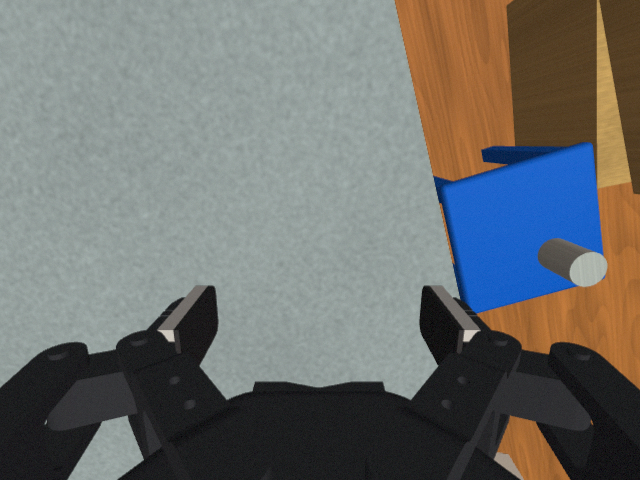

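Wood shows through the hole as a lens on its lower-left side in the top view, so the loose hole is displaced toward roughly +y/-x. Next I'll get coarse positions.

Run:
```python
from h import *
t=dict(grab_frame('top'));
cr=lambda u,v:(115+u/7.27,255+v/7.27)
c=[ray(t,cr(*p),.07) for p in [(82,115),(706,87),(708,285),(78,315)]]
print('stand',np.round(c,4),np.mean(c,0))
print('yaw edges',[np.degrees(np.arctan2(*( (c[a]-c[b])[:2]*[-1,1]))) for a,b in((0,1),(3,2))])
for n,p in dict(peg=(203,203),drift=(395,198),pin=(588,190)).items(): print(n,ray(t,cr(*p),.074))
print('drifttop',ray(t,cr(340,190),.118),'pintop',ray(t,cr(562,181),.104))
br=lambda u,v:(300+u/6,225+v/6)
h=[ray(t,br(*p),.071)[:2] for p in [(244,110),(430,174),(368,360),(180,294)]]
print('screws',np.round(h,4),'hole',np.mean(h,0)); h=np.array(h)
for i in range(4):
  d=h[(i+1)%4]-h[i];print(np.linalg.norm(d),np.degrees(np.arctan2(d[1],d[0]))%90)
print('holecircle',ray(t,br(306,233),.068))
w=[ray(t,br(*p),.0615) for p in [(278,227),(305,262)]];print('lens ends',w)
```

```text
stand [[0.5137 0.3329 0.07  ]
 [0.5241 0.1554 0.07  ]
 [0.4681 0.152  0.07  ]
 [0.4572 0.3294 0.07  ]] [0.49075896 0.24242163 0.07      ]
yaw edges [np.float64(3.369458429984436), np.float64(3.5317454715973096)]
peg [0.48886846 0.29487976 0.074     ]
drift [0.49104011 0.24068336 0.074     ]
pin [0.49405912 0.18628362 0.074     ]
drifttop [0.4897813  0.24089473 0.118     ] pintop [0.49413219 0.18530275 0.104     ]
screws [[ 0.577  -0.11  ]
 [ 0.5555 -0.1742]
 [ 0.4912 -0.1527]
 [ 0.5128 -0.0884]] hole [ 0.53412714 -0.13133826]
0.06771084558482382 71.46219880270164
0.06787321587904563 71.45815776826282
0.06782077191360748 71.36679152098746
0.06776037950817321 71.36528068395172
holecircle [ 0.53480471 -0.1317616   0.068     ]
lens ends [array([ 0.53755292, -0.12255298,  0.0615    ]), array([ 0.5254641 , -0.13193329,  0.0615    ])]
```

Run:
```python
from h import *
s=sensors.observe();print(s['clock'],s['position'],s['q']);print(np.round(Ro.from_rotvec(s['ee_rot']).as_matrix(),3))
```

```text
0.2 [0.19249361 0.62060138 0.23894649] [ 1.22339352e+00  4.80550317e-01  1.59662869e+00 -1.89675699e-05
  1.06509343e+00 -4.66101208e-02]
[[-0.     0.296  0.955]
 [-0.001  0.955 -0.296]
 [-1.    -0.001 -0.   ]]
```

Call:
{"name": "apply_moves", "arguments": {"series": [{"claw": -1, "travel": [298, -380, 10], "rotation": [0, 0, -1.211]}, {"claw": -1, "travel": [298, -380, 10], "rotation": [0, 0, -1.211]}, {"claw": -1, "travel": [298, -380, 10], "rotation": [0, 0, -1.211]}, {"claw": -1, "travel": [298, -380, 10], "rotation": [0, 0, -1.211]}, {"claw": -1, "travel": [298, -380, 10], "rotation": [0, 0, -1.211]}]}}

```text
clock: 0.62
position: [0.3217, 0.4552, 0.2434]
ee_rot: [0.726, 1.446, -0.727]
contact_force: [1.1, 1.1, 0.4]
finger_gap: 0.0851
```

```bash
cat > st.py <<'E'
from h import *
import sys
s=sensors.observe();M=Ro.from_rotvec(s['ee_rot']).as_matrix()
yaw=np.degrees(np.arctan2(M[1,1],M[0,1]))
print('t',round(s['clock'],2),'p',np.round(s['position']*1e3,1),'jawyaw',round(yaw,2),'tilt x',np.round(M[:,0],3),'F',np.round(s['contact_force'],1),'gap',round(s['finger_gap']*1e3,1))
if len(sys.argv)>3:
    g=np.array([float(a) for a in sys.argv[1:4]]);print('travel',np.round(g-s['position']*1e3,1))
    if len(sys.argv)>4:
        d=np.radians(float(sys.argv[4]));y=np.array([np.cos(d),np.sin(d),0]);x=np.array([0,0,-1.]);G=np.c_[x,y,np.cross(x,y)]
        print('rot',np.round(Ro.from_matrix(G@M.T).as_rotvec(),4))
E
python3 st.py 491 241 249 3.4
```

```text
t 0.62 p [321.7 455.2 243.4] jawyaw 36.63 tilt x [-0. -0. -1.] F [1.1 1.1 0.4] gap 85.1
travel [ 169.3 -214.2    5.6]
rot [ 1.000e-04 -5.000e-04 -5.801e-01]
```

Call:
{"name": "apply_moves", "arguments": {"series": [{"claw": -0.6, "travel": [169, -214, 6], "rotation": [0, 0, -0.58]}, {"claw": -0.6, "travel": [169, -214, 6], "rotation": [0, 0, -0.58]}, {"claw": -0.6, "travel": [169, -214, 6], "rotation": [0, 0, -0.58]}, {"claw": -0.6, "travel": [169, -214, 6], "rotation": [0, 0, -0.58]}, {"claw": -0.6, "travel": [169, -214, 6], "rotation": [0, 0, -0.58]}]}}

```text
clock: 1.03
position: [0.4507, 0.2913, 0.2481]
ee_rot: [1.17, 1.234, -1.171]
contact_force: [0.7, 1.0, -0.6]
finger_gap: 0.0685
```

Call:
{"name": "apply_moves", "arguments": {"series": [{"claw": -0.6, "travel": [30, -38, 0], "rotation": [0, 0, 0]}, {"claw": -0.6, "travel": [30, -38, 0], "rotation": [0, 0, 0]}, {"claw": -0.6, "travel": [30, -38, 0], "rotation": [0, 0, 0]}]}}

```text
clock: 1.28
position: [0.4823, 0.251, 0.248]
ee_rot: [1.173, 1.232, -1.173]
contact_force: [-0.2, -0.3, 0.1]
finger_gap: 0.0684
```

```bash
python3 st.py 491 241 249 3.4
python3 - <<'E'
from h import *
s,f=wrist();cv2.imwrite('pics/w1.png',f['image'][:,:,::-1]); import pickle;pickle.dump(f,open('w1.pkl','wb'))
E
```

```text
t 1.28 p [482.3 251.  248. ] jawyaw 2.8 tilt x [-0. -0. -1.] F [-0.2 -0.3  0.1] gap 68.4
travel [  8.7 -10.    1. ]
rot [ 0.0002 -0.0001  0.0104]
```

View pics/w1.png

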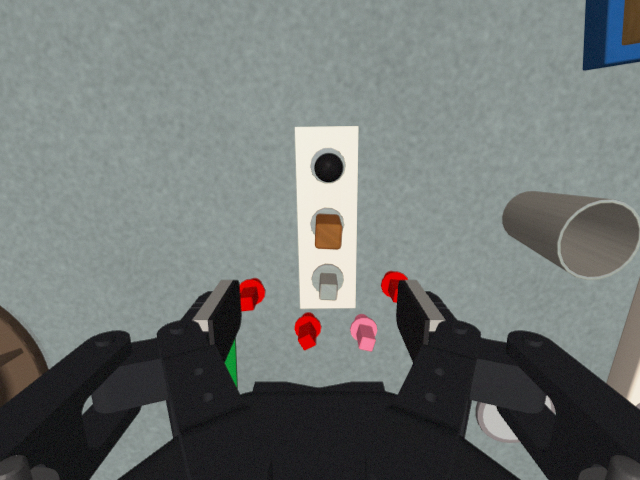

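Wrist view: stand spans (295..358, 126..308), with the peg at (328,166), the drift handle at (328,232) and the pin at (328,285).

Run:
```python
from h import *
import pickle;f=pickle.load(open('w1.pkl','rb'))
im=f['image'];hsv=cv2.cvtColor(im,cv2.COLOR_RGB2HSV)
cv2.imwrite('pics/w1c.png',cv2.resize(im[115:315,285:370,::-1],(255,600),interpolation=2))
st=(im.astype(int).min(2)>200).astype('uint8')
sub=np.zeros_like(st);sub[110:320,280:375]=st[110:320,280:375]
c=max(cv2.findContours(sub,0,2)[0],key=cv2.contourArea)
ap=cv2.approxPolyDP(c,8,True)[:,0];print(ap)
P=[ray(f,p,.07) for p in ap];print(np.round(P,4),np.mean(P,0))
b=((hsv[...,0]<20)&(hsv[...,1]>120)).astype('uint8');bb=np.zeros_like(b);bb[200:260,300:355]=b[200:260,300:355]
c=max(cv2.findContours(bb,0,2)[0],key=cv2.contourArea);print('handle',cv2.boundingRect(c),cv2.minAreaRect(c))
```

```text
[[357 126]
 [295 127]
 [300 307]
 [354 307]]
[[0.5115 0.3338 0.07  ]
 [0.4571 0.3304 0.07  ]
 [0.4674 0.1567 0.07  ]
 [0.522  0.1594 0.07  ]] [0.48948965 0.24508119 0.07      ]
handle (315, 214, 27, 35) ((328.0948486328125, 231.387939453125), (25.837690353393555, 34.00005340576172), 3.3664608001708984)
```

View pics/w1c.png

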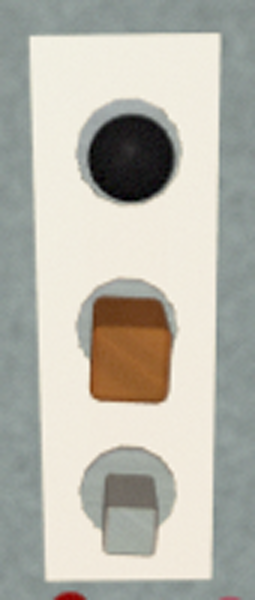

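Run:
```python
from h import *
import pickle;f=pickle.load(open('w1.pkl','rb'))
cr=lambda u,v:(285+u/3,115+v/3)
for n,p,z in [('drift',(129,365),.118),('pin',(130.5,530),.104),('pincollar',(128,495),.074),('pegcollar',(130,150),.074),('peg ball',(131,157),.1)]: print(n,ray(f,cr(*p),z))
q=[ray(f,cr(*p),.118)[:2] for p in [(92,328),(168,328),(166,403),(90,400)]]
q=np.array(q);print([np.degrees(np.arctan2(*(q[(i+1)%4]-q[i])[::-1])) for i in range(4)],[np.linalg.norm(q[(i+1)%4]-q[i]) for i in range(4)])
```

```text
drift [0.48959383 0.24504353 0.118     ]
pin [0.49342968 0.19047256 0.104     ]
pincollar [0.49354066 0.18909584 0.074     ]
pegcollar [0.48808175 0.29928313 0.074     ]
peg ball [0.48764902 0.29894961 0.1       ]
[np.float64(2.744017651000172), np.float64(-87.7550046520422), np.float64(-179.61991728932261), np.float64(91.06807351551367)] [np.float64(0.02029646437508589), np.float64(0.020988474816634677), np.float64(0.020720373194317944), np.float64(0.020141646884610485)]
```

Call:
{"name": "apply_moves", "arguments": {"series": [{"claw": -0.3, "travel": [7.5, -7.5, -40], "rotation": [0, 0, 0]}, {"claw": -0.3, "travel": [7.5, -7.5, -80], "rotation": [0, 0, 0]}, {"claw": -0.3, "travel": [7.5, -7.5, -120], "rotation": [0, 0, 0]}, {"claw": -0.3, "travel": [7.5, -7.5, -145], "rotation": [0, 0, 0]}, {"claw": -0.3, "travel": [7.5, -7.5, -160], "rotation": [0, 0, 0]}]}}

```text
clock: 1.75
position: [0.486, 0.2454, 0.0848]
ee_rot: [1.168, 1.236, -1.175]
contact_force: [-1.3, -1.1, -0.4]
finger_gap: 0.0556
```

```bash
python3 st.py 490 243.5 88 2.8
python3 - <<'E'
from h import *
s,f=wrist();cv2.imwrite('pics/w2.png',f['image'][:,:,::-1])
E
```

```text
t 1.75 p [486.  245.4  84.8] jawyaw 2.95 tilt x [-0.005 -0.001 -1.   ] F [-1.3 -1.1 -0.4] gap 55.6
travel [ 4.  -1.9  3.2]
rot [ 0.0013 -0.0045 -0.0027]
```

View pics/w2.png

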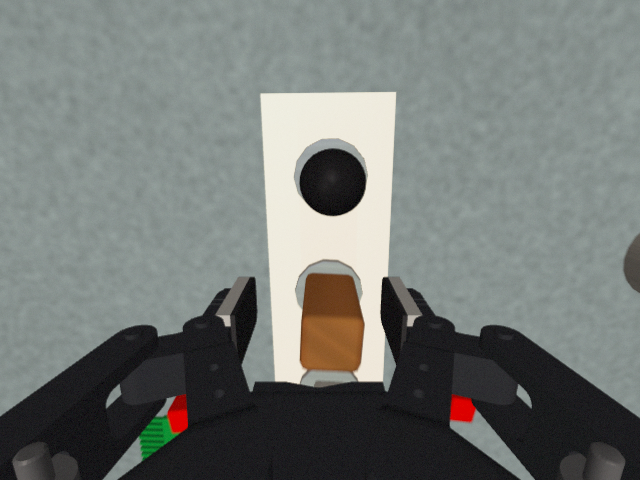

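The handle (302–363, 318–371) sits about 12 px to the right of the jaw centre (319), so I need roughly +4 mm in x.

Run:
```python
from h import *
s,f=wrist()
print(f['cx'],f['cy'])
p=[ray(f,q,.118) for q in [(302,320),(362,322),(361,371),(302,366)]];print(np.round(p,4));print(np.mean(p,0))
print(ray(f,(328,297),.074))
print(sensors.observe()['position'])
print(proj(f,[.49,.2435,.118]), proj(f,s['position']+[0,0,.011]))
```

```text
318.34164244852514 234.69002764583345
[[0.4791 0.2558 0.118 ]
 [0.4987 0.2561 0.118 ]
 [0.4999 0.2376 0.118 ]
 [0.4797 0.2384 0.118 ]]
[0.48936032 0.24696618 0.118     ]
[0.48921703 0.24342052 0.074     ]
[0.48611218 0.24535746 0.08549644]
[333.0436932  354.39697419] [319.86242008 314.90840378]
```

Call:
{"name": "apply_moves", "arguments": {"series": [{"claw": -0.3, "travel": [3.7, -0.5, 3], "rotation": [0, -0.004, 0]}, {"claw": 0.3, "travel": [3.7, -0.5, 3], "rotation": [0, -0.004, 0]}, {"claw": 0.6, "travel": [3.7, -0.5, 3], "rotation": [0, -0.004, 0]}, {"claw": 1, "travel": [3.7, -0.5, 3], "rotation": [0, -0.004, 0]}, {"claw": 1, "travel": [3.7, -0.5, 3], "rotation": [0, -0.004, 0]}], "force": 60}}

```text
clock: 2.27
position: [0.4905, 0.2454, 0.09]
ee_rot: [1.171, 1.232, -1.171]
contact_force: [-2.4, 2.4, 9.8]
finger_gap: 0.0217
```

```bash
python3 st.py 490 244.5 88 2.8
```

```text
t 2.27 p [490.5 245.4  90. ] jawyaw 2.95 tilt x [ 0.001 -0.    -1.   ] F [-2.4  2.4  9.8] gap 21.7
travel [-0.5 -0.9 -2. ]
rot [ 0.0005  0.0009 -0.0026]
```

Call:
{"name": "apply_moves", "arguments": {"series": [{"claw": 1, "travel": [0, 0, 25], "rotation": [0, 0, 0]}, {"claw": 1, "travel": [0, 0, 65], "rotation": [0, 0, 0]}, {"claw": 1, "travel": [0, 0, 85], "rotation": [0, 0, 0]}, {"claw": 1, "travel": [0, 0, 85], "rotation": [0, 0, 0]}]}}

```text
clock: 2.6
position: [0.4929, 0.2465, 0.1801]
ee_rot: [1.177, 1.229, -1.164]
contact_force: [1.3, 0.2, -2.7]
finger_gap: 0.0214
```

```bash
python3 st.py 534 -131 180 2.8
python3 - <<'E'
from h import *
s,f=wrist();cv2.imwrite('pics/w3.png',f['image'][:,:,::-1])
f=grab_frame('side');cv2.imwrite('pics/s3.png',cv2.resize(f['image'][250:470,230:450,::-1],(600,600),interpolation=2))
E
```

```text
t 2.6 p [492.9 246.5 180.1] jawyaw 2.95 tilt x [ 0.008  0.003 -1.   ] F [ 1.3  0.2 -2.7] gap 21.4
travel [ 4.110e+01 -3.775e+02 -1.000e-01]
rot [-0.0026  0.0079 -0.0026]
```

View pics/w3.png

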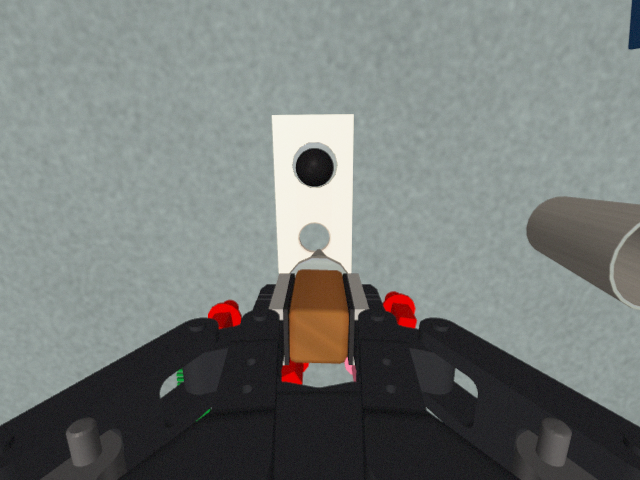

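View pics/s3.png

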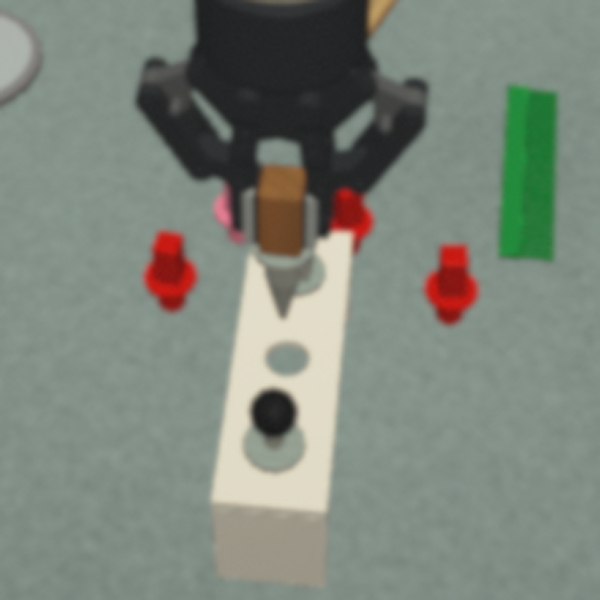

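Drift is held; its tip shows at (319,250), next to the now empty middle hole at (314,237). I'll move over to the bracket.

Call:
{"name": "apply_moves", "arguments": {"series": [{"claw": 1, "travel": [41, -378, 0], "rotation": [-0.002, 0.008, 0]}, {"claw": 1, "travel": [41, -378, 0], "rotation": [-0.002, 0.008, 0]}, {"claw": 1, "travel": [41, -378, 0], "rotation": [-0.002, 0.008, 0]}, {"claw": 1, "travel": [41, -378, 0], "rotation": [-0.002, 0.008, 0]}, {"claw": 1, "travel": [41, -378, 0], "rotation": [-0.002, 0.008, 0]}]}}

```text
clock: 3.12
position: [0.5121, 0.0366, 0.1745]
ee_rot: [1.167, 1.237, -1.176]
contact_force: [1.8, -0.5, -3.0]
finger_gap: 0.0213
```

```bash
python3 st.py 534 -131 180 2.8
```

```text
t 3.12 p [512.1  36.6 174.5] jawyaw 2.97 tilt x [-0.007 -0.001 -1.   ] F [ 1.8 -0.5 -3. ] gap 21.3
travel [  21.9 -167.6    5.5]
rot [ 0.0014 -0.0067 -0.003 ]
```

Call:
{"name": "apply_moves", "arguments": {"series": [{"claw": 1, "travel": [22, -167, 5], "rotation": [0, -0.007, 0]}, {"claw": 1, "travel": [22, -167, 5], "rotation": [0, -0.007, 0]}, {"claw": 1, "travel": [22, -167, 5], "rotation": [0, -0.007, 0]}, {"claw": 1, "travel": [22, -167, 5], "rotation": [0, -0.007, 0]}, {"claw": 1, "travel": [22, -167, 5], "rotation": [0, -0.007, 0]}]}}

```text
clock: 3.53
position: [0.5345, -0.1364, 0.1786]
ee_rot: [1.172, 1.229, -1.174]
contact_force: [0.9, -1.1, -1.9]
finger_gap: 0.0212
```

Call:
{"name": "apply_moves", "arguments": {"series": [{"claw": 1, "travel": [0, 0, 0], "rotation": [0, 0, 0]}]}}

```text
clock: 3.62
position: [0.5338, -0.1383, 0.1774]
ee_rot: [1.174, 1.229, -1.178]
contact_force: [0.4, 0.4, -3.0]
finger_gap: 0.0212
```

```bash
python3 st.py 534 -131 180 2.8
python3 - <<'E'
from h import *
import pickle
s,f=wrist();pickle.dump(f,open('w4.pkl','wb'));cv2.imwrite('pics/w4.png',cv2.resize(f['image'][150:300,220:420,::-1],(800,600),interpolation=2))
f=grab_frame('top');cv2.imwrite('pics/t4.png',f['image'][:,:,::-1])
E
```

```text
t 3.62 p [ 533.8 -138.3  177.4] jawyaw 2.59 tilt x [-0.001 -0.002 -1.   ] F [ 0.4  0.4 -3. ] gap 21.2
travel [0.2 7.3 2.6]
rot [ 0.0023 -0.001   0.0037]
```

View pics/w4.png

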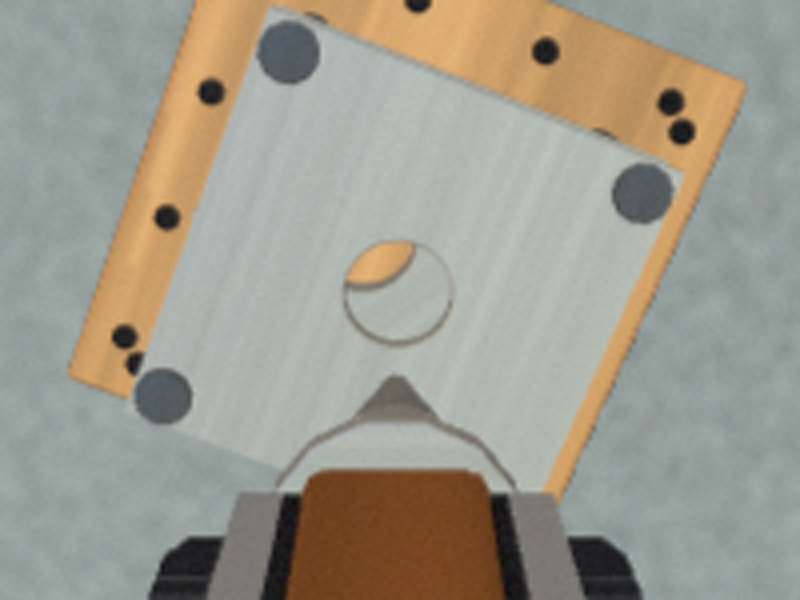

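Run:
```python
import pickle,cv2
f=pickle.load(open('w4.pkl','rb'))
c=f['image'][200:250,295:345,::-1];c=cv2.resize(c,(600,600),interpolation=2);cv2.imwrite('pics/w4h.png',c)
```

```text
(no output)
```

View pics/w4h.png

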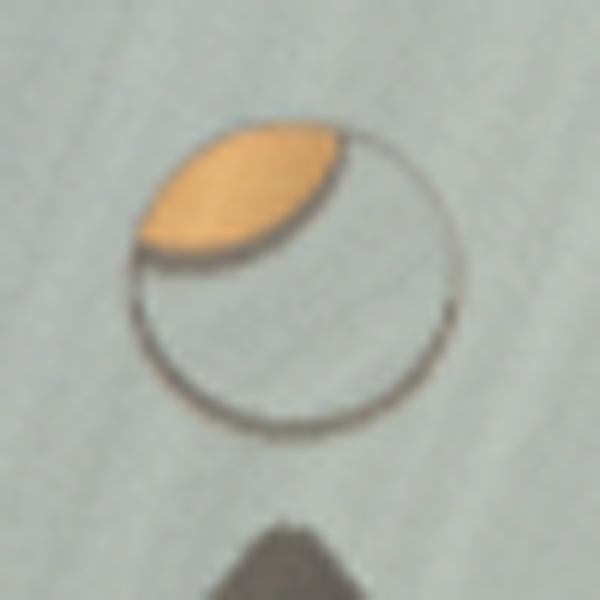

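Run:
```python
from h import *
from scipy.optimize import least_squares
import pickle
f=pickle.load(open('w4.pkl','rb'))
cr=lambda u,v:(295+u/12-.46,200+v/12-.46)
fx=[ray(f,cr(*p),.068)[:2] for p in [(130,275),(465,275),(297,118),(297,440)]];print(np.round(fx,4))
H=np.array([(fx[0][0]+fx[1][0])/2,(fx[2][1]+fx[3][1])/2]);print('hole',H)
e=np.array([ray(f,cr(*p),.0615)[:2] for p in [(140,262),(190,271),(240,262),(290,235),(325,195),(345,155)]])
r=least_squares(lambda c:np.hypot(*(e-c).T)-.01,H+[-.005,.01]);L=r.x;print('loose',L,'off',L-H,np.hypot(*(L-H)),r.cost)
h=np.degrees(np.arctan2(*(L-H)[::-1]));print(h)
s=[533.8,-138.3,177.4]
tip=ray(f,cr(285,530),(177.4-74)/1e3);print('tip (edge)',tip)
for p in[(215,600),(285,525),(360,600)]:print(ray(f,cr(*p),.104))
```

```text
[[ 0.5229 -0.1287]
 [ 0.5435 -0.1278]
 [ 0.5328 -0.1185]
 [ 0.5337 -0.1388]]
hole [ 0.53323136 -0.1286343 ]
loose [ 0.52609255 -0.11977837] off [-0.00713881  0.00885594] 0.011374983116886356 7.431477399808595e-09
128.8724318031867
tip (edge) [ 0.5327813  -0.13401805  0.1034    ]
[ 0.5292043  -0.13790995  0.104     ]
[ 0.53276231 -0.13356035  0.104     ]
[ 0.53695474 -0.13756504  0.104     ]
```

The fixed hole is at (297,279) in the crop. The loose hole sits 11.4 mm away, heading about 129°. The tip is at about (285,525). Now I'll lower to just above the visible lens.

Call:
{"name": "apply_moves", "arguments": {"series": [{"claw": 1, "travel": [-2.7, 11, 0], "rotation": [0.002, -0.001, 0]}, {"claw": 1, "travel": [-2.7, 11, -15], "rotation": [0.002, -0.001, 0]}, {"claw": 1, "travel": [-2.7, 11, -27], "rotation": [0.002, -0.001, 0]}, {"claw": 1, "travel": [-2.7, 11, -27], "rotation": [0.002, -0.001, 0]}, {"claw": 1, "travel": [-2.7, 11, -27], "rotation": [0.002, -0.001, 0]}]}}

```text
clock: 4.13
position: [0.5302, -0.124, 0.1499]
ee_rot: [1.172, 1.234, -1.175]
contact_force: [0.3, 0.3, -1.9]
finger_gap: 0.0213
```

```bash
python3 st.py 531.1 -127.3 150.4 2.6
python3 - <<'E'
from h import *
import pickle
s,f=wrist();pickle.dump(f,open('w5.pkl','wb'));cv2.imwrite('pics/w5.png',cv2.resize(f['image'][190:270,280:360,::-1],(600,600),interpolation=2))
E
```

```text
t 4.13 p [ 530.2 -124.   149.9] jawyaw 2.8 tilt x [-0.002  0.    -1.   ] F [ 0.3  0.3 -1.9] gap 21.3
travel [ 0.9 -3.3  0.5]
rot [-0.0005 -0.0024 -0.0034]
```

View pics/w5.png

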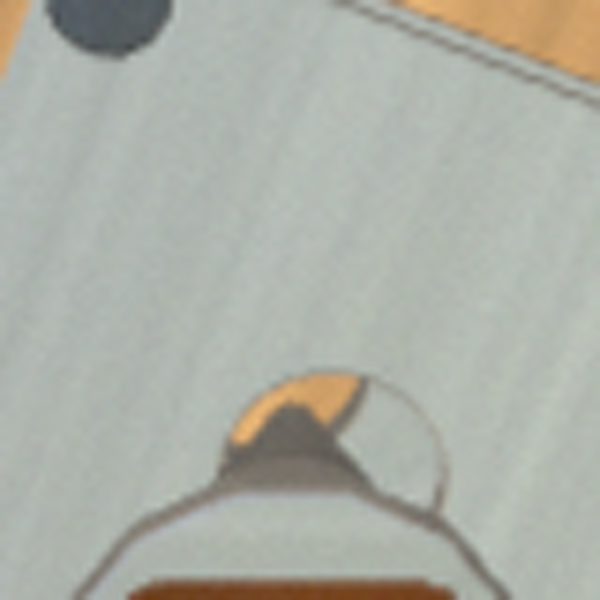

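```bash
python3 st.py
python3 - <<'E'
from h import *
import pickle
f=pickle.load(open('w5.pkl','rb'))
cr=lambda u,v:(280+u/7.5-.43,190+v/7.5-.43)
P=[ray(f,cr(*p),.068)[:2] for p in [(223,475),(448,475),(335,370)]];print(np.round(P,4))
H=np.array([(P[0][0]+P[1][0])/2, P[2][1]-.01]);print('H',H)
z=sensors.observe()['position'][2]-.074
a=ray(f,cr(292,403),z);print('apex',a,'tip-H',a[:2]-[0,.002]-H)
E
```

```text
t 4.18 p [ 530.7 -124.4  150.5] jawyaw 2.78 tilt x [-0.001  0.    -1.   ] F [-0.3 -0.1 -2.8] gap 21.3
[[ 0.5234 -0.1285]
 [ 0.5435 -0.1275]
 [ 0.5329 -0.1183]]
H [ 0.53341505 -0.12829471]
apex [ 0.52911564 -0.11900341  0.07649138] tip-H [-0.00429941  0.0072913 ]
```

Call:
{"name": "apply_moves", "arguments": {"series": [{"claw": 1, "travel": [1.2, -3.4, 0], "rotation": [0, 0, 0]}, {"claw": 1, "travel": [1.2, -3.4, 0], "rotation": [0, 0, 0]}, {"claw": 1, "travel": [1.2, -3.4, 0], "rotation": [0, 0, 0]}, {"claw": 1, "travel": [1.2, -3.4, 0], "rotation": [0, 0, 0]}]}}

```text
clock: 4.52
position: [0.5321, -0.1279, 0.1509]
ee_rot: [1.173, 1.232, -1.174]
contact_force: [-0.1, 0.8, -2.3]
finger_gap: 0.0209
```

```bash
python3 st.py 531.9 -127.8 140 2.8
python3 - <<'E'
from h import *
import pickle
s,f=wrist();pickle.dump(f,open('w5.pkl','wb'));cv2.imwrite('pics/w6.png',cv2.resize(f['image'][190:270,280:360,::-1],(600,600),interpolation=2))
E
```

```text
t 4.52 p [ 532.1 -127.9  150.9] jawyaw 2.77 tilt x [-0.001 -0.    -1.   ] F [-0.1  0.8 -2.3] gap 20.9
travel [ -0.2   0.1 -10.9]
rot [ 0.0001 -0.0005  0.0006]
```

View pics/w6.png

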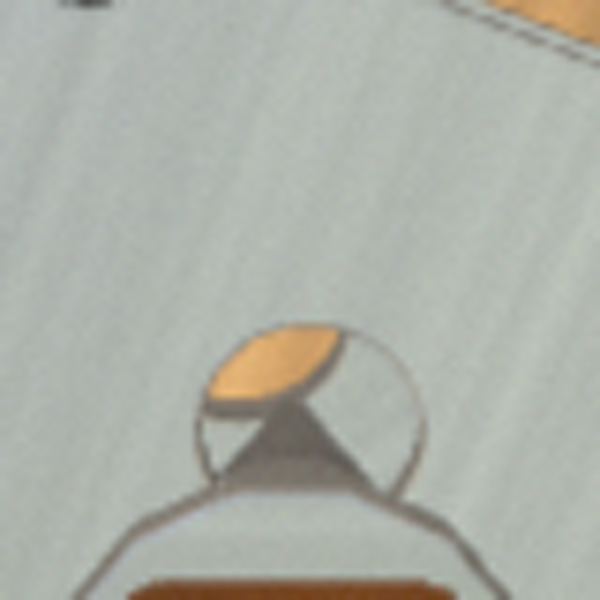

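Run:
```python
from h import *
import pickle
f=pickle.load(open('w5.pkl','rb'))
cr=lambda u,v:(280+u/7.5-.43,190+v/7.5-.43)
P=[ray(f,cr(*p),.068)[:2] for p in [(196,425),(427,425),(308,323)]]
H=np.array([(P[0][0]+P[1][0])/2, P[2][1]-.01]);print('H',H)
z=.1509-.074
a=ray(f,cr(290,397),z);t=a[:2]-[0,.002]-H;print('tip-H',t,np.hypot(*t))
e=[ray(f,cr(*p),.0615)[:2]-H for p in [(212,414),(250,415),(290,396),(320,370),(340,340)]]
d=np.array([-.63,.777])
print('loose edge along d, perp',[(round(x@d*1e3,1),round(x@[.777,.63]*1e3,1)) for x in e],t@d*1e3,t@[.777,.63]*1e3)
```

```text
H [ 0.53318249 -0.1283679 ]
tip-H [-0.00214982  0.00373688] 0.004311148547891551
loose edge along d, perp [(np.float64(5.1), np.float64(-7.5)), (np.float64(3.0), np.float64(-4.7)), (np.float64(2.3), np.float64(-0.7)), (np.float64(2.6), np.float64(3.0)), (np.float64(3.8), np.float64(6.1))] 4.257943612634361 0.6838191199046153
```

Call:
{"name": "apply_moves", "arguments": {"series": [{"claw": 1, "travel": [-1.0, 1.3, 0], "rotation": [0, 0, 0]}, {"claw": 1, "travel": [-1.0, 1.3, -5], "rotation": [0, 0, 0]}, {"claw": 1, "travel": [-1.0, 1.3, -11], "rotation": [0, 0, 0]}, {"claw": 1, "travel": [-1.0, 1.3, -15.5], "rotation": [0, 0, 0]}, {"claw": 1, "travel": [-1.0, 1.3, -15.5], "rotation": [0, 0, 0]}]}}

```text
clock: 4.98
position: [0.5303, -0.1264, 0.134]
ee_rot: [1.173, 1.234, -1.175]
contact_force: [-1.6, 0.2, -2.8]
finger_gap: 0.021
```

```bash
python3 st.py 531.3 -126.8 132 2.8
python3 - <<'E'
from h import *
s,f=wrist();cv2.imwrite('pics/w7.png',cv2.resize(f['image'][190:270,280:360,::-1],(600,600),interpolation=2))
E
```

```text
t 4.98 p [ 530.3 -126.4  134. ] jawyaw 2.77 tilt x [-0.002  0.    -1.   ] F [-1.6  0.2 -2.8] gap 21.0
travel [ 1.  -0.4 -2. ]
rot [-0.0005 -0.0024  0.0006]
```

View pics/w7.png

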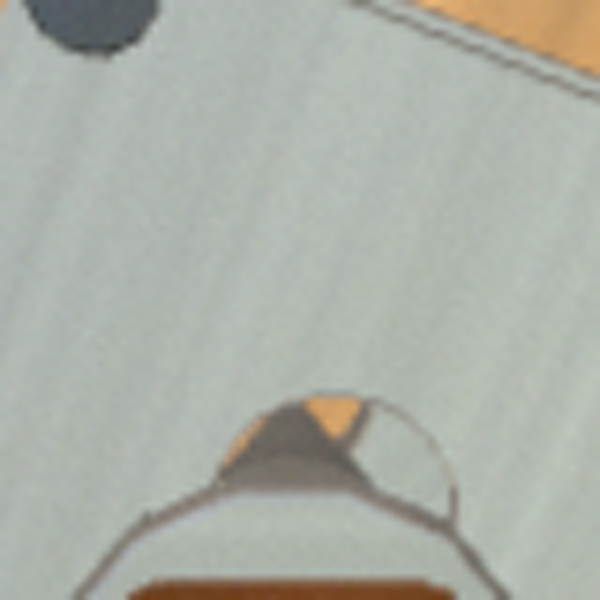

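The tip is inside the loose hole, 1.5 mm below its top face, with no contact force. I'll go deeper while levering toward -d.

Call:
{"name": "apply_moves", "arguments": {"series": [{"claw": 1, "travel": [0.6, -0.6, -2], "rotation": [0, -0.002, 0]}, {"claw": 1, "travel": [1.2, -1.2, -4], "rotation": [0, -0.002, 0]}, {"claw": 1, "travel": [1.6, -1.6, -5], "rotation": [0, -0.002, 0]}, {"claw": 1, "travel": [1.6, -1.6, -5], "rotation": [0, -0.002, 0]}]}}

```text
clock: 5.37
position: [0.5319, -0.128, 0.1292]
ee_rot: [1.174, 1.233, -1.174]
contact_force: [-1.6, 0.9, -2.4]
finger_gap: 0.0215
```

```bash
python3 st.py 533 -129.2 129 2.8
```

```text
t 5.37 p [ 531.9 -128.   129.2] jawyaw 2.76 tilt x [-0.001  0.001 -1.   ] F [-1.6  0.9 -2.4] gap 21.5
travel [ 1.1 -1.2 -0.2]
rot [-0.0007 -0.0007  0.0007]
```

Call:
{"name": "apply_moves", "arguments": {"series": [{"claw": 1, "travel": [1, -1.3, 0], "rotation": [0, 0, 0]}, {"claw": 1, "travel": [2, -2.6, 0], "rotation": [0, 0, 0]}, {"claw": 1, "travel": [3, -3.9, 0], "rotation": [0, 0, 0]}, {"claw": 1, "travel": [4, -5.2, 0], "rotation": [0, 0, 0]}, {"claw": 1, "travel": [4, -5.2, 0], "rotation": [0, 0, 0]}]}}

```text
clock: 5.78
position: [0.5362, -0.1335, 0.1292]
ee_rot: [1.174, 1.232, -1.174]
contact_force: [-1.8, 2.1, -2.5]
finger_gap: 0.0208
```

```bash
python3 st.py 534.6 -131.7 129 2.8
python3 - <<'E'
from h import *
s,f=wrist();cv2.imwrite('pics/w8.png',cv2.resize(f['image'][190:270,280:360,::-1],(600,600),interpolation=2))
E
```

```text
t 5.78 p [ 536.2 -133.5  129.2] jawyaw 2.75 tilt x [-0.     0.001 -1.   ] F [-1.8  2.1 -2.5] gap 20.8
travel [-1.6  1.8 -0.2]
rot [-0.0006 -0.0004  0.0009]
```

View pics/w8.png

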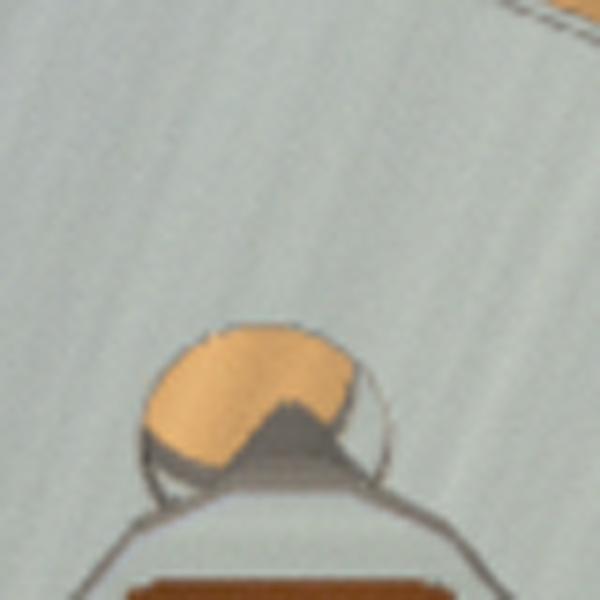

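The plate followed: the wood opening is much wider, and the force is about 2.8 N. Next I'll refine the hole centre relative to the tool.

Run:
```python
from h import *
s,f=wrist()
cr=lambda u,v:(280+u/7.5-.43,190+v/7.5-.43)
L,R=ray(f,cr(141,440),.068),ray(f,cr(392,440),.068);T=ray(f,cr(268,322),.068)
H=np.array([(L[0]+R[0])/2,T[1]-.01]);print((R-L)*1e3,H)
z=s['position'][2]-.074;a=ray(f,cr(290,400),z)
tip=a[:2]-[0,.002];print('tip',tip,'H_tcp',s['position'][:2]-(tip-H))
```

```text
[20.18511038  0.95043351  0.        ] [ 0.53319864 -0.12822921]
tip [ 0.53509168 -0.13036395] H_tcp [ 0.53426824 -0.13126476]
```

Call:
{"name": "apply_moves", "arguments": {"series": [{"claw": 1, "travel": [-1.8, 2.1, 0], "rotation": [0, 0, 0]}, {"claw": 1, "travel": [-1.8, 2.1, -4], "rotation": [0, 0, 0]}, {"claw": 1, "travel": [-1.8, 2.1, -8], "rotation": [0, 0, 0]}, {"claw": 1, "travel": [-1.8, 2.1, -12], "rotation": [0, 0, 0]}, {"claw": 1, "travel": [-1.8, 2.1, -16], "rotation": [0, 0, 0]}]}}

```text
clock: 6.3
position: [0.5339, -0.131, 0.1127]
ee_rot: [1.174, 1.233, -1.174]
contact_force: [-1.7, 2.4, 0.5]
finger_gap: 0.0216
```

```bash
python3 st.py 534.4 -131.4 100 2.8
```

```text
t 6.3 p [ 533.9 -131.   112.7] jawyaw 2.75 tilt x [-0.001  0.001 -1.   ] F [-1.7  2.4  0.5] gap 21.6
travel [  0.5  -0.4 -12.7]
rot [-0.0009 -0.0012  0.0009]
```

Call:
{"name": "apply_moves", "arguments": {"series": [{"claw": 1, "travel": [0.5, -0.4, -2], "rotation": [0, 0, 0]}, {"claw": 1, "travel": [0.5, -0.4, -4], "rotation": [0, 0, 0]}, {"claw": 1, "travel": [0.5, -0.4, -6], "rotation": [0, 0, 0]}, {"claw": 1, "travel": [0.5, -0.4, -6], "rotation": [0, 0, 0]}]}}

```text
clock: 6.63
position: [0.5342, -0.1313, 0.1062]
ee_rot: [1.174, 1.234, -1.175]
contact_force: [-0.9, 2.7, -2.2]
finger_gap: 0.0214
```

```bash
python3 st.py 534.4 -131.4 100 2.8
```

```text
t 6.63 p [ 534.2 -131.3  106.2] jawyaw 2.75 tilt x [-0.002  0.001 -1.   ] F [-0.9  2.7 -2.2] gap 21.4
travel [ 0.2 -0.1 -6.2]
rot [-0.0012 -0.0018  0.0009]
```

Call:
{"name": "apply_moves", "arguments": {"series": [{"claw": 1, "travel": [0.1, 0, -2], "rotation": [-0.001, -0.002, 0]}, {"claw": 1, "travel": [0.1, 0, -4], "rotation": [-0.001, -0.002, 0]}, {"claw": 1, "travel": [0.1, 0, -6], "rotation": [-0.001, -0.002, 0]}, {"claw": 1, "travel": [0.1, 0, -8], "rotation": [-0.001, -0.002, 0]}, {"claw": 1, "travel": [0.1, 0, -8], "rotation": [-0.001, -0.002, 0]}]}}

```text
clock: 7.05
position: [0.5341, -0.1311, 0.0978]
ee_rot: [1.174, 1.232, -1.174]
contact_force: [-1.4, 6.1, -4.6]
finger_gap: 0.0214
```

```bash
python3 st.py 534.4 -131.4 88 2.8
```

```text
t 7.05 p [ 534.1 -131.1   97.8] jawyaw 2.75 tilt x [-0.  0. -1.] F [-1.4  6.1 -4.6] gap 21.4
travel [ 0.3 -0.3 -9.8]
rot [-0.0004 -0.0001  0.0009]
```

Call:
{"name": "apply_moves", "arguments": {"series": [{"claw": 1, "travel": [-0.1, 0.4, -1], "rotation": [0, 0, 0]}, {"claw": 1, "travel": [-0.1, 0.4, -3], "rotation": [0, 0, 0]}, {"claw": 1, "travel": [-0.1, 0.4, -5], "rotation": [0, 0, 0]}, {"claw": 1, "travel": [-0.1, 0.4, -6.5], "rotation": [0, 0, 0]}, {"claw": 1, "travel": [-0.1, 0.4, -6.5], "rotation": [0, 0, 0]}]}}

```text
clock: 7.47
position: [0.534, -0.1307, 0.0909]
ee_rot: [1.174, 1.232, -1.174]
contact_force: [-0.5, 2.2, -4.6]
finger_gap: 0.0214
```

```bash
python3 st.py 534.4 -131.4 88 2.8
```

```text
t 7.47 p [ 534.  -130.7   90.9] jawyaw 2.75 tilt x [-0.  0. -1.] F [-0.5  2.2 -4.6] gap 21.4
travel [ 0.4 -0.7 -2.9]
rot [-0.0005 -0.0002  0.001 ]
```

Good. Easing down the last millimetres.

Call:
{"name": "apply_moves", "arguments": {"series": [{"claw": 1, "travel": [0, 0.2, -1], "rotation": [0, 0, 0]}, {"claw": 1, "travel": [0, 0.2, -2], "rotation": [0, 0, 0]}, {"claw": 1, "travel": [0, 0.2, -2.6], "rotation": [0, 0, 0]}]}}

```text
clock: 7.72
position: [0.5341, -0.1306, 0.0884]
ee_rot: [1.174, 1.232, -1.174]
contact_force: [-5.2, 4.1, 15.3]
finger_gap: 0.0214
```

```bash
python3 st.py 534.4 -131.4 88 2.8
python3 - <<'E'
from h import *
f=grab_frame('side');cv2.imwrite('pics/s9.png',cv2.resize(f['image'][180:280,290:400,::-1],(660,600),interpolation=2))
E
```

```text
t 7.72 p [ 534.1 -130.6   88.4] jawyaw 2.74 tilt x [-0.  0. -1.] F [-5.2  4.1 15.3] gap 21.4
travel [ 0.3 -0.8 -0.4]
rot [-0.0004 -0.      0.001 ]
```

View pics/s9.png

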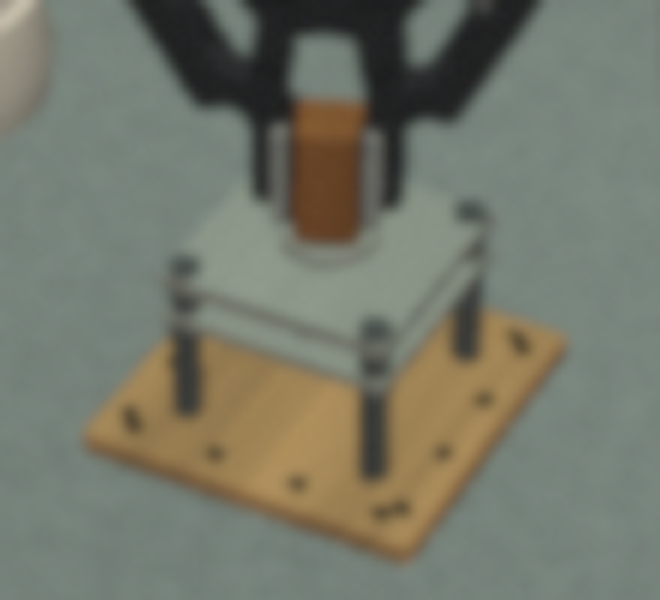

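Collar is seated: z-force jumped to 15 N at the expected height. Drawing it out.

Call:
{"name": "apply_moves", "arguments": {"series": [{"claw": 1, "travel": [0, -0.2, 3], "rotation": [0, 0, 0]}, {"claw": 1, "travel": [0, -0.2, 10], "rotation": [0, 0, 0]}, {"claw": 1, "travel": [0, -0.2, 20], "rotation": [0, 0, 0]}, {"claw": 1, "travel": [0, -0.2, 40], "rotation": [0, 0, 0]}, {"claw": 1, "travel": [0, -0.2, 70], "rotation": [0, 0, 0]}]}}

```text
clock: 8.18
position: [0.5331, -0.1306, 0.1584]
ee_rot: [1.173, 1.234, -1.175]
contact_force: [0.4, -0.3, -3.4]
finger_gap: 0.0208
```

Call:
{"name": "apply_moves", "arguments": {"series": [{"claw": 1, "travel": [0, 0, 25], "rotation": [0, 0, 0]}, {"claw": 1, "travel": [0, 0, 25], "rotation": [0, 0, 0]}, {"claw": 1, "travel": [0, 0, 25], "rotation": [0, 0, 0]}]}}

```text
clock: 8.43
position: [0.5342, -0.131, 0.1856]
ee_rot: [1.174, 1.23, -1.173]
contact_force: [-0.4, -1.0, -2.6]
finger_gap: 0.0214
```

```bash
python3 st.py 492 245 180 2.8
python3 - <<'E'
from h import *
s,f=wrist();cv2.imwrite('pics/w9.png',cv2.resize(f['image'][150:300,220:420,::-1],(800,600),interpolation=2))
E
```

```text
t 8.43 p [ 534.2 -131.   185.6] jawyaw 2.74 tilt x [ 0.001 -0.    -1.   ] F [-0.4 -1.  -2.6] gap 21.4
travel [-42.2 376.   -5.6]
rot [0.0002 0.0012 0.001 ]
```

View pics/w9.png

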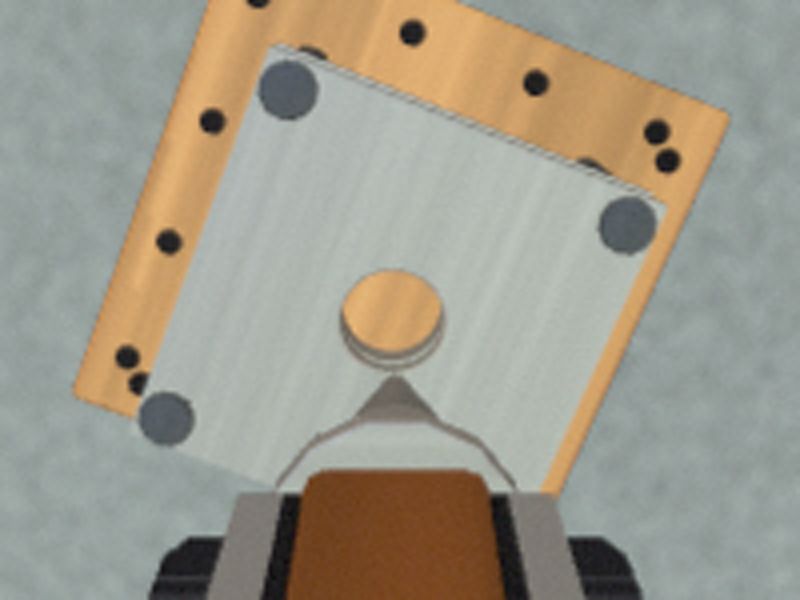

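The holes are lined up at (392,315). Returning the drift to the stand.

Call:
{"name": "apply_moves", "arguments": {"series": [{"claw": 1, "travel": [-44, 376, 0], "rotation": [0, 0.001, 0]}, {"claw": 1, "travel": [-44, 376, 0], "rotation": [0, 0.001, 0]}, {"claw": 1, "travel": [-44, 376, 0], "rotation": [0, 0.001, 0]}, {"claw": 1, "travel": [-44, 376, 0], "rotation": [0, 0.001, 0]}, {"claw": 1, "travel": [-44, 376, 0], "rotation": [0, 0.001, 0]}]}}

```text
clock: 8.9
position: [0.5077, 0.0779, 0.1829]
ee_rot: [1.173, 1.234, -1.177]
contact_force: [2.2, 0.2, -3.1]
finger_gap: 0.0214
```

```bash
python3 st.py 490.5 245.2 165 2.8
```

```text
t 8.9 p [507.7  77.9 182.9] jawyaw 2.71 tilt x [-0.004  0.    -1.   ] F [ 2.2  0.2 -3.1] gap 21.4
travel [-17.2 167.3 -17.9]
rot [-0.0003 -0.0037  0.0016]
```

Call:
{"name": "apply_moves", "arguments": {"series": [{"claw": 1, "travel": [-17, 167, 0], "rotation": [0, -0.003, 0]}, {"claw": 1, "travel": [-17, 167, 0], "rotation": [0, -0.003, 0]}, {"claw": 1, "travel": [-17, 167, 0], "rotation": [0, -0.003, 0]}, {"claw": 1, "travel": [-17, 167, 0], "rotation": [0, -0.003, 0]}, {"claw": 1, "travel": [-17, 167, 0], "rotation": [0, -0.003, 0]}]}}

```text
clock: 9.32
position: [0.4894, 0.2506, 0.182]
ee_rot: [1.172, 1.235, -1.172]
contact_force: [-0.7, -0.5, -3.3]
finger_gap: 0.0214
```

Call:
{"name": "apply_moves", "arguments": {"series": [{"claw": 1, "travel": [0, 0, 0], "rotation": [0, 0, 0]}, {"claw": 1, "travel": [0, 0, 0], "rotation": [0, 0, 0]}]}}

```text
clock: 9.48
position: [0.4885, 0.2512, 0.181]
ee_rot: [1.17, 1.236, -1.172]
contact_force: [1.1, -0.1, -2.8]
finger_gap: 0.0212
```

```bash
python3 st.py 490.5 245.2 165 2.8
python3 - <<'E'
from h import *
import pickle
s,f=wrist();pickle.dump((s,f),open('w10.pkl','wb'));cv2.imwrite('pics/w10.png',cv2.resize(f['image'][190:270,270:370,::-1],(750,600),interpolation=2))
E
```

```text
t 9.48 p [488.5 251.2 181. ] jawyaw 2.99 tilt x [-0.003  0.001 -1.   ] F [ 1.1 -0.1 -2.8] gap 21.2
travel [  2.  -6. -16.]
rot [-0.0008 -0.003  -0.0034]
```

View pics/w10.png

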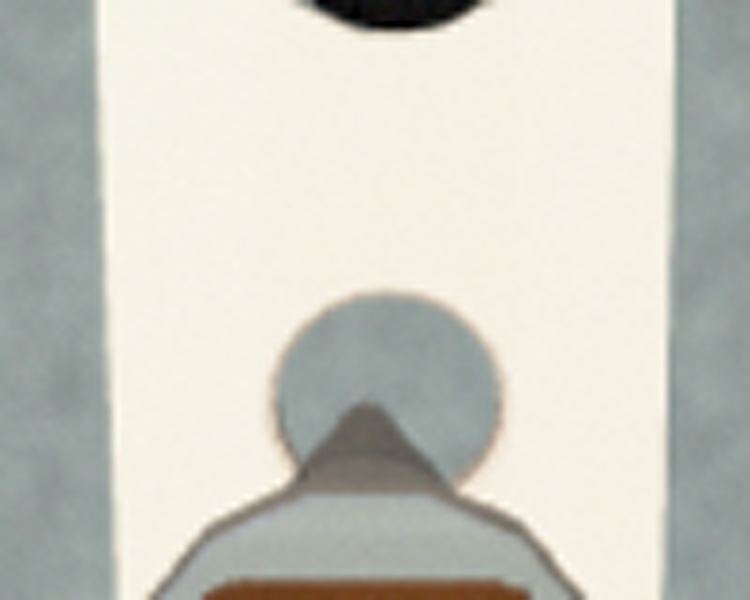

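Run:
```python
from h import *
import pickle
s,f=pickle.load(open('w10.pkl','rb'))
cr=lambda u,v:(270+u/7.5-.43,190+v/7.5-.43)
L,R=ray(f,cr(272,395),.07),ray(f,cr(503,395),.07);T=ray(f,cr(388,290),.07)
H=np.array([(L[0]+R[0])/2,T[1]-.0115]);print((R-L)*1e3,H)
tip=ray(f,cr(367,401),s['position'][2]-.074)[:2]-[0,.002];print(tip,'H_tcp',s['position'][:2]-(tip-H))
```

```text
[23.18938475  1.2084012   0.        ] [0.48987205 0.24536394]
[0.48740678 0.25415482] H_tcp [0.49097705 0.24239377]
```

Call:
{"name": "apply_moves", "arguments": {"series": [{"claw": 1, "travel": [2.4, -8.4, 0], "rotation": [-0.001, -0.003, 0]}, {"claw": 1, "travel": [2.4, -8.4, -10], "rotation": [-0.001, -0.003, 0]}, {"claw": 1, "travel": [2.4, -8.4, -25], "rotation": [-0.001, -0.003, 0]}, {"claw": 1, "travel": [2.4, -8.4, -40], "rotation": [-0.001, -0.003, 0]}, {"claw": 1, "travel": [2.4, -8.4, -50], "rotation": [-0.001, -0.003, 0]}]}}

```text
clock: 9.95
position: [0.4909, 0.2402, 0.1295]
ee_rot: [1.172, 1.232, -1.174]
contact_force: [-1.6, 0.4, -2.9]
finger_gap: 0.0216
```

```bash
python3 st.py 491 242.6 110 2.8
python3 - <<'E'
from h import *
import pickle
s,f=wrist();pickle.dump((s,f),open('w10.pkl','wb'));cv2.imwrite('pics/w11.png',cv2.resize(f['image'][190:270,270:370,::-1],(750,600),interpolation=2))
E
```

```text
t 9.95 p [490.9 240.2 129.5] jawyaw 2.82 tilt x [-0.001 -0.001 -1.   ] F [-1.6  0.4 -2.9] gap 21.6
travel [  0.1   2.4 -19.5]
rot [ 0.001  -0.001  -0.0004]
```

View pics/w11.png

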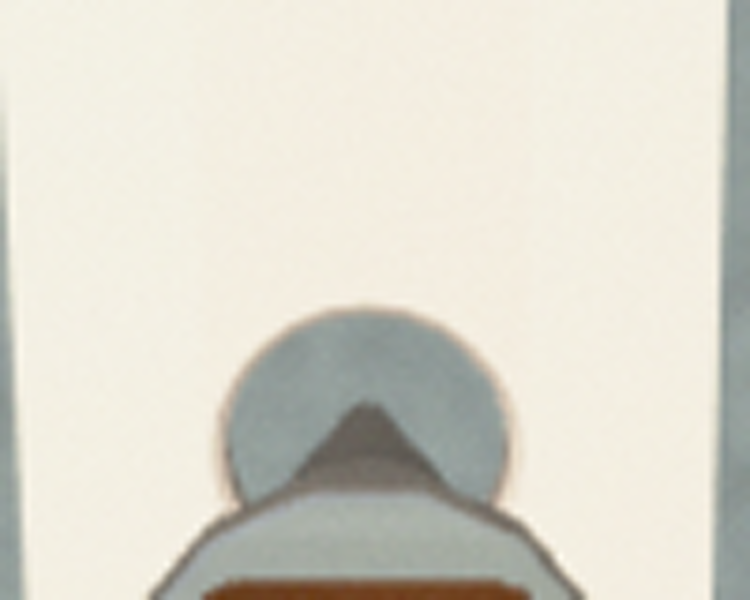

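Run:
```python
from h import *
import pickle
s,f=pickle.load(open('w10.pkl','rb'))
cr=lambda u,v:(270+u/7.5-.43,190+v/7.5-.43)
L,R=ray(f,cr(216,440),.07),ray(f,cr(514,440),.07);T=ray(f,cr(366,305),.07)
H=np.array([(L[0]+R[0])/2,T[1]-.0115]);print((R-L)*1e3,H)
tip=ray(f,cr(367,401),s['position'][2]-.074)[:2]-[0,.002];print(tip,'H_tcp',s['position'][:2]-(tip-H))
```

```text
[2.37474012e+01 1.15311396e+00 2.77555756e-14] [0.48977712 0.24573248]
[0.48997183 0.24306791] H_tcp [0.49072033 0.24288965]
```

Call:
{"name": "apply_moves", "arguments": {"series": [{"claw": 1, "travel": [0, 2.4, 0], "rotation": [0.001, 0, 0]}, {"claw": 1, "travel": [0, 2.4, -7], "rotation": [0.001, 0, 0]}, {"claw": 1, "travel": [0, 2.4, -14], "rotation": [0.001, 0, 0]}, {"claw": 1, "travel": [0, 2.4, -20], "rotation": [0.001, 0, 0]}, {"claw": 1, "travel": [0, 2.4, -20], "rotation": [0.001, 0, 0]}]}}

```text
clock: 10.42
position: [0.4896, 0.2423, 0.107]
ee_rot: [1.17, 1.234, -1.176]
contact_force: [-0.5, -0.1, -2.6]
finger_gap: 0.0214
```

```bash
python3 st.py 490.8 242.7 90.5 2.8
```

```text
t 10.42 p [489.6 242.3 107. ] jawyaw 2.83 tilt x [-0.004 -0.001 -1.   ] F [-0.5 -0.1 -2.6] gap 21.4
travel [  1.2   0.4 -16.5]
rot [ 0.0013 -0.0041 -0.0006]
```

Call:
{"name": "apply_moves", "arguments": {"series": [{"claw": 1, "travel": [1, 0.4, -5], "rotation": [0.001, -0.004, 0]}, {"claw": 1, "travel": [1, 0.4, -10], "rotation": [0.001, -0.004, 0]}, {"claw": 1, "travel": [1, 0.4, -14], "rotation": [0.001, -0.004, 0]}, {"claw": 1, "travel": [1, 0.4, -16], "rotation": [0.001, -0.004, 0]}, {"claw": 1, "travel": [1, 0.4, -16], "rotation": [0.001, -0.004, 0]}]}}

```text
clock: 10.83
position: [0.4905, 0.2427, 0.0907]
ee_rot: [1.172, 1.232, -1.173]
contact_force: [1.0, -0.2, -2.3]
finger_gap: 0.0209
```

```bash
python3 st.py 490.8 242.7 90.5 2.8
```

```text
t 10.83 p [490.5 242.7  90.7] jawyaw 2.84 tilt x [-0.001 -0.    -1.   ] F [ 1.  -0.2 -2.3] gap 20.9
travel [ 0.3  0.  -0.2]
rot [ 0.0004 -0.0005 -0.0007]
```

Call:
{"name": "apply_moves", "arguments": {"series": [{"claw": 1, "travel": [0.2, 0, -0.5], "rotation": [0, 0, 0]}, {"claw": 0.4, "travel": [0.2, 0, -0.3], "rotation": [0, 0, 0]}, {"claw": 0, "travel": [0.2, 0, -0.3], "rotation": [0, 0, 0]}, {"claw": -0.2, "travel": [0.2, 0, 0], "rotation": [0, 0, 0]}, {"claw": -0.2, "travel": [0.2, 0, 10], "rotation": [0, 0, 0]}]}}

```text
clock: 11.25
position: [0.4899, 0.2423, 0.0999]
ee_rot: [1.171, 1.233, -1.175]
contact_force: [-1.4, 0.1, -0.2]
finger_gap: 0.051
```

Call:
{"name": "apply_moves", "arguments": {"series": [{"claw": -0.2, "travel": [0, -10, 40], "rotation": [0, 0, 0]}, {"claw": -0.2, "travel": [0, -15, 80], "rotation": [0, 0, 0]}, {"claw": -0.2, "travel": [0, -15, 80], "rotation": [0, 0, 0]}, {"claw": -0.2, "travel": [0, -15, 80], "rotation": [0, 0, 0]}]}}

```text
clock: 11.58
position: [0.4914, 0.2276, 0.1829]
ee_rot: [1.175, 1.231, -1.171]
contact_force: [-0.4, 0.0, -0.7]
finger_gap: 0.0516
```

```bash
python3 st.py 494.2 187.5 85 3
python3 - <<'E'
from h import *
import pickle
s,f=wrist();pickle.dump((s,f),open('w12.pkl','wb'));cv2.imwrite('pics/w12.png',f['image'][:,:,::-1])
E
```

```text
t 11.58 p [491.4 227.6 182.9] jawyaw 2.81 tilt x [ 0.002  0.001 -1.   ] F [-0.4  0.  -0.7] gap 51.6
travel [  2.8 -40.1 -97.9]
rot [-0.0006  0.0023  0.0033]
```

View pics/w12.png

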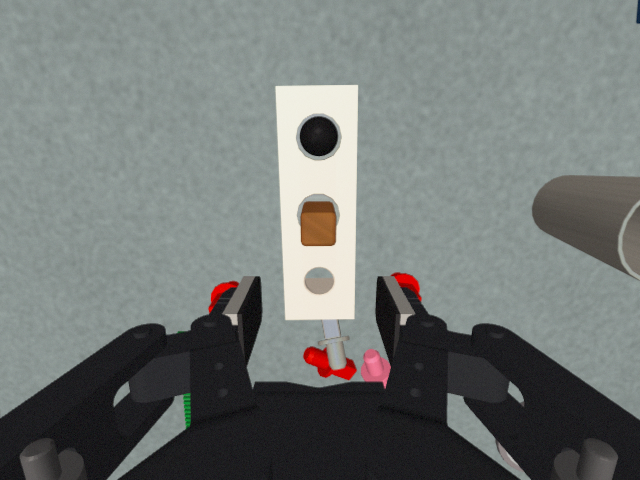

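The pin is no longer in its hole; it's off the stand's end near (335,345). The drift tip probably clipped it while crossing. I'll check from the fixed cameras.

Run:
```python
from h import *
for n in('top','side'):
    f=grab_frame(n);cv2.imwrite(f'pics/{n}13.png',f['image'][:,:,::-1])
a=cv2.imread('pics/top13.png');b=cv2.imread('pics/side13.png');c=cv2.imread('pics/t4.png');d=cv2.imread('pics/top0.png')
r=lambda i,y0,y1,x0,x1:cv2.resize(i[y0:y1,x0:x1],(400,300),interpolation=2)
cv2.imwrite('pics/m13.png',np.vstack([np.hstack([r(a,225,345,110,270),r(c,225,345,110,270)]),np.hstack([r(b,300,420,270,430),r(d,225,345,110,270)])]))
```

```text
(no output)
```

View pics/m13.png

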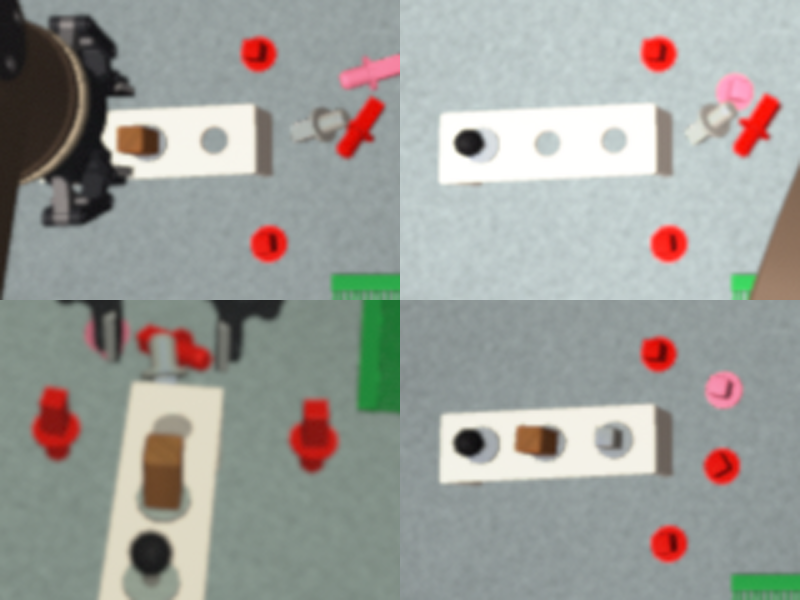

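View pics/side13.png

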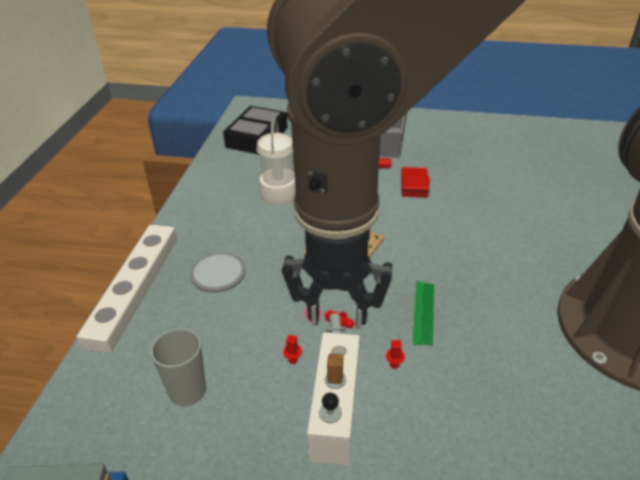

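On the first crossing the drift tip dipped enough to knock the pin off the stand, and the pin toppled a red and a pink look-alike. I need to recover the pin, so I'll look from above it.

Call:
{"name": "apply_moves", "arguments": {"series": [{"claw": -0.4, "travel": [8, -100, 5], "rotation": [0, 0, 0]}, {"claw": -0.4, "travel": [8, -100, 5], "rotation": [0, 0, 0]}, {"claw": -0.4, "travel": [8, -100, 5], "rotation": [0, 0, 0]}, {"claw": -0.4, "travel": [8, -100, 5], "rotation": [0, 0, 0]}, {"claw": -0.4, "travel": [8, -100, 5], "rotation": [0, 0, 0]}]}}

```text
clock: 12.15
position: [0.497, 0.1264, 0.1837]
ee_rot: [1.17, 1.234, -1.179]
contact_force: [0.3, 0.2, 0.2]
finger_gap: 0.0601
```

```bash
python3 st.py
python3 - <<'E'
from h import *
import pickle
s,f=wrist();pickle.dump((s,f),open('w14.pkl','wb'));cv2.imwrite('pics/w14.png',cv2.resize(f['image'][130:280,220:420,::-1],(800,600),interpolation=2))
t=dict(grab_frame('top'));pickle.dump(t,open('t14.pkl','wb'));t2=dict(grab_frame('side'));pickle.dump(t2,open('s14.pkl','wb'))
cv2.imwrite('pics/s14.png',cv2.resize(t2['image'][290:370,280:420,::-1],(800,457),interpolation=2))
E
```

```text
t 12.15 p [497.  126.4 183.7] jawyaw 2.73 tilt x [-0.005 -0.002 -1.   ] F [0.3 0.2 0.2] gap 60.1
```

View pics/w14.png

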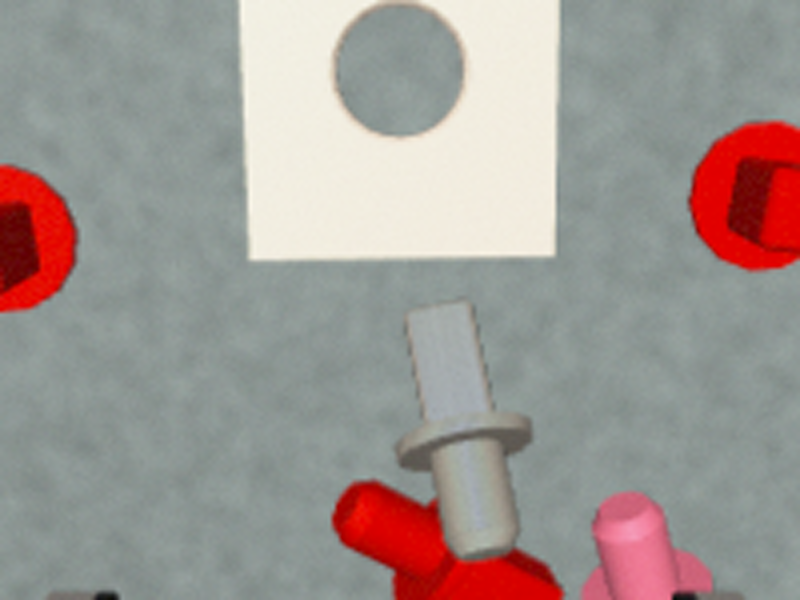

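View pics/s14.png

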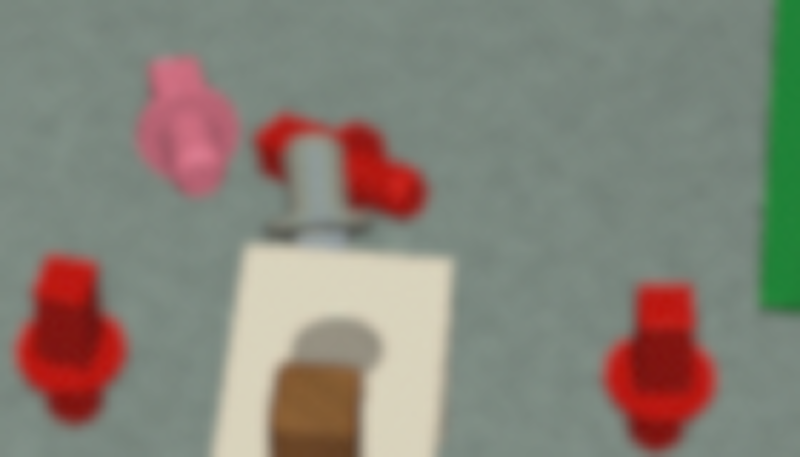

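Wrist crop: the pin lies with its grip toward the stand, end at (438,307). The collar is at (463,440), and the shank end (483,548) rests over the toppled red part. Next I'll compute the grip pose.

Run:
```python
from h import *
import pickle
s,f=pickle.load(open('w14.pkl','rb'))
cr=lambda u,v:(220+u/4-.38,130+v/4-.38)
for th in (10,15,25):
    t=np.radians(th)
    z0=.016*np.cos(t); z1=z0+.030*np.sin(t)
    A=ray(f,cr(438,307),z0);B=ray(f,cr(459,417),z1);d=B-A
    E=ray(f,cr(483,553),.0)
    print(th,np.round(A,4),np.round(B,4),'len',np.linalg.norm(d),'heading',np.degrees(np.arctan2(d[1],d[0])))
l=[ray(f,cr(*p),.018)[:2] for p in [(407,315),(470,300),(425,420),(493,412)]]
print(np.round(l,4),[np.degrees(np.arctan2(*(l[b]-l[a])[::-1])) for a,b in((0,2),(1,3))])
print('stand end',ray(f,cr(400,258),.07),'hole',ray(f,cr(400,70),.07))
print(s['q'],s['position'])
```

```text
10 [0.5045 0.1382 0.0158] [0.5105 0.1141 0.021 ] len 0.025328853274750762 heading -76.09783404546646
15 [0.5045 0.1381 0.0155] [0.5103 0.1147 0.0232] len 0.02533888488242026 heading -76.03853479911936
25 [0.5045 0.1379 0.0145] [0.5101 0.1158 0.0272] len 0.02614817491031407 heading -75.91516563195653
[[0.4976 0.1364]
 [0.5115 0.1405]
 [0.5029 0.1122]
 [0.5183 0.1149]] [np.float64(-77.62037604295317), np.float64(-75.07252618471084)]
stand end [0.49513949 0.15678751 0.07      ] hole [0.49355757 0.1901484  0.07      ]
[ 1.90451554e-01  3.62793002e-01  1.96210583e+00 -1.11408296e-03
  8.21964345e-01  1.43587569e-01] [0.49695187 0.12636211 0.18368365]
```

Call:
{"name": "apply_moves", "arguments": {"series": [{"claw": -0.3, "travel": [10.8, -0.6, -30], "rotation": [0, -0.004, 0.1]}, {"claw": -0.3, "travel": [10.8, -0.6, -70], "rotation": [0, -0.004, 0.197]}, {"claw": -0.3, "travel": [10.8, -0.6, -105], "rotation": [0, -0.004, 0.197]}, {"claw": -0.3, "travel": [10.8, -0.6, -125], "rotation": [0, -0.004, 0.197]}, {"claw": -0.3, "travel": [10.8, -0.6, -125], "rotation": [0, -0.004, 0.197]}]}}

```text
clock: 12.72
position: [0.5051, 0.1277, 0.055]
ee_rot: [1.019, 1.32, -1.03]
contact_force: [-2.7, -0.5, -0.4]
finger_gap: 0.0556
```

```bash
python3 st.py 507.8 125.8 12 14
python3 - <<'E'
from h import *
import pickle
s,f=wrist();pickle.dump((s,f),open('w15.pkl','wb'));cv2.imwrite('pics/w15.png',f['image'][:,:,::-1])
E
```

```text
t 12.72 p [505.1 127.7  55. ] jawyaw 14.24 tilt x [-0.006 -0.003 -1.   ] F [-2.7 -0.5 -0.4] gap 55.6
travel [  2.7  -1.9 -43. ]
rot [ 0.0032 -0.0064 -0.0042]
```

View pics/w15.png

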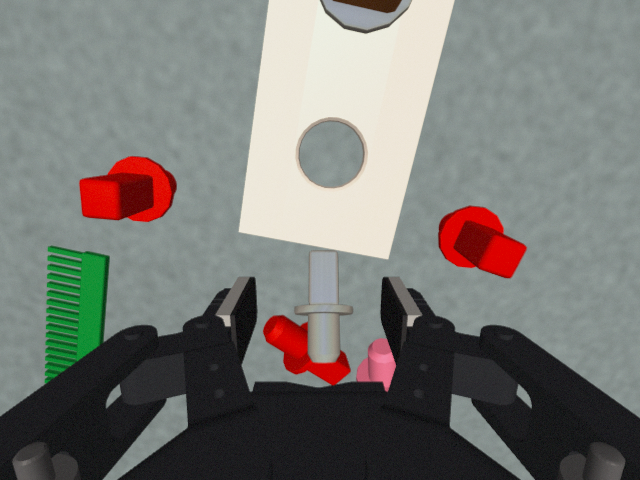

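Run:
```python
from h import *
import pickle
s,f=pickle.load(open('w15.pkl','rb'))
A=ray(f,(323,251),.0155);print(A, 'tcp coords of end',A[:2]*1e3+[1.0,-2.9]); print(proj(f,s['position']))
B=ray(f,(323.5,306),.023);print(B)
```

```text
[0.50407251 0.13857646 0.0155    ] tcp coords of end [505.07250931 135.67645723]
[319.52216788 302.6846159 ]
[0.5114092  0.11086531 0.023     ]
```

Call:
{"name": "apply_moves", "arguments": {"series": [{"claw": -0.3, "travel": [2.7, -2.7, -15], "rotation": [0.003, -0.006, 0]}, {"claw": -0.3, "travel": [2.7, -2.7, -30], "rotation": [0.003, -0.006, 0]}, {"claw": -0.3, "travel": [2.7, -2.7, -38], "rotation": [0.003, -0.006, 0]}, {"claw": -0.3, "travel": [2.7, -2.7, -42], "rotation": [0.003, -0.006, 0]}, {"claw": -0.3, "travel": [2.7, -2.7, -42], "rotation": [0.003, -0.006, 0]}]}}

```text
clock: 13.18
position: [0.5091, 0.1255, 0.0155]
ee_rot: [1.025, 1.315, -1.023]
contact_force: [0.8, -0.1, -0.3]
finger_gap: 0.0551
```

```bash
python3 st.py 507.8 125 12 14
python3 - <<'E'
from h import *
s,f=wrist();cv2.imwrite('pics/w16.png',f['image'][:,:,::-1])
E
```

```text
t 13.18 p [509.1 125.5  15.5] jawyaw 14.25 tilt x [ 0.002  0.    -1.   ] F [ 0.8 -0.1 -0.3] gap 55.1
travel [-1.3 -0.5 -3.5]
rot [-0.0002  0.0019 -0.0044]
```

View pics/w16.png

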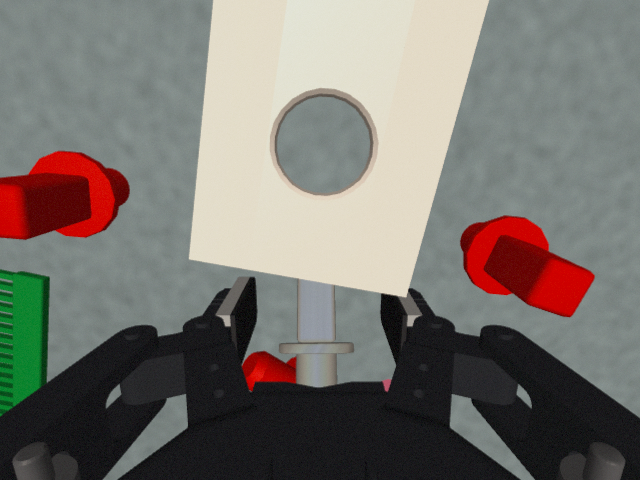

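Call:
{"name": "apply_moves", "arguments": {"series": [{"claw": -0.3, "travel": [-1, -0.5, -3], "rotation": [0, 0.002, 0]}, {"claw": 0.3, "travel": [-1, -0.5, -3], "rotation": [0, 0.002, 0]}, {"claw": 0.7, "travel": [-1, -0.5, -3], "rotation": [0, 0.002, 0]}, {"claw": 1, "travel": [-1, -0.5, -3], "rotation": [0, 0.002, 0]}, {"claw": 1, "travel": [-1, -0.5, -3], "rotation": [0, 0.002, 0]}], "force": 60}}

```text
clock: 13.65
position: [0.5086, 0.125, 0.0132]
ee_rot: [1.025, 1.316, -1.023]
contact_force: [0.7, 0.4, 0.8]
finger_gap: 0.0143
```

Call:
{"name": "apply_moves", "arguments": {"series": [{"claw": 1, "travel": [0, 0, 5], "rotation": [0, 0, 0]}, {"claw": 1, "travel": [0, -3, 35], "rotation": [0, 0, 0]}, {"claw": 1, "travel": [0, -10, 75], "rotation": [0, 0, 0]}, {"claw": 1, "travel": [0, -20, 115], "rotation": [0, 0, 0]}, {"claw": 1, "travel": [0, -20, 155], "rotation": [0, 0, 0]}]}}

```text
clock: 14.07
position: [0.5078, 0.1038, 0.1701]
ee_rot: [1.024, 1.317, -1.024]
contact_force: [1.4, -0.1, -2.2]
finger_gap: 0.0147
```

```bash
python3 st.py 494 60 250 3
python3 - <<'E'
from h import *
s,f=wrist();cv2.imwrite('pics/w17.png',f['image'][:,:,::-1])
f=grab_frame('side');cv2.imwrite('pics/s17.png',cv2.resize(f['image'][200:400,240:440,::-1],(600,600),interpolation=2))
print(s['q'])
E
```

```text
t 14.07 p [507.8 103.8 170.1] jawyaw 14.23 tilt x [-0. -0. -1.] F [ 1.4 -0.1 -2.2] gap 14.7
travel [-13.8 -43.8  79.9]
rot [-0.     -0.0002 -0.1959]
[ 1.43179782e-01  3.86402406e-01  1.96699061e+00  3.52978239e-05
  7.88381800e-01 -1.05151243e-01]
```

View pics/w17.png

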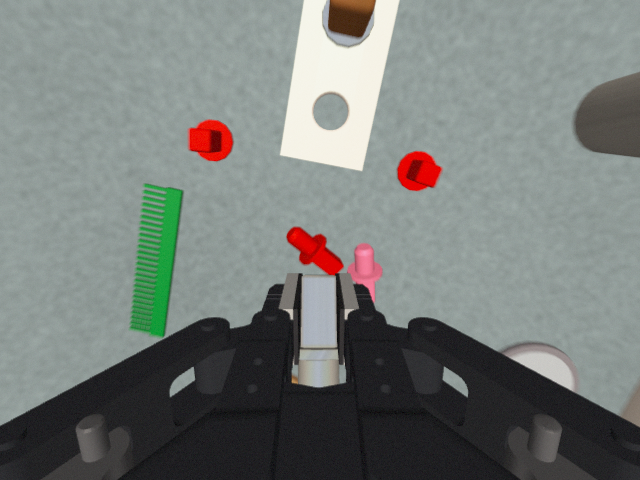

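View pics/s17.png

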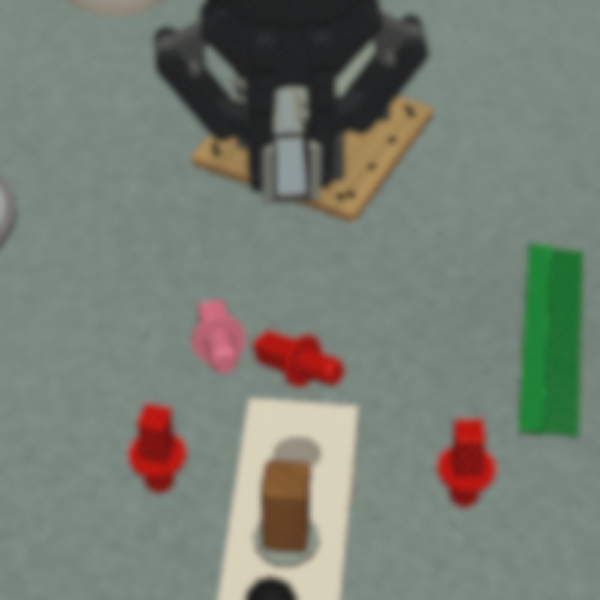

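Run:
```python
from h import *
f=grab_frame('side');s=sensors.observe();M=Ro.from_rotvec(s['ee_rot']).as_matrix();p=s['position']
cv2.imwrite('pics/s18.png',cv2.resize(f['image'][222:272,310:360,::-1],(600,600),interpolation=2))
def pl(f,uv):
    d=f['R'].T@np.array([(uv[0]-f['cx'])/f['fx'],(uv[1]-f['cy'])/f['fy'],1]);o=-f['R'].T@f['t'];n=M[:,1]
    X=o+d*(n@(p-o))/(n@d);return M.T@(X-p)*1e3
for q in [(290,140),(290,197),(290,88)]: print(q,pl(f,(240+q[0]/3,200+q[1]/3)))
f2=wrist()[1]
for q in [(319,275),(319,349),(319,385)]: print(q,pl(f2,q))
```

```text
(290, 140) [-1.60545798e+01  2.39501741e-14  1.97348554e+01]
(290, 197) [2.14164059e+01 2.79028769e-14 1.83820860e+01]
(290, 88) [-4.86383879e+01 -2.43706220e-14  2.09111891e+01]
(319, 275) [2.28930815e+02 4.54544453e-14 7.89740876e+01]
(319, 349) [3.16247246e+02 1.11881369e-14 2.33950684e+02]
(319, 385) [3.82734926e+02 4.42228527e-14 3.51958651e+02]
```

View pics/s18.png

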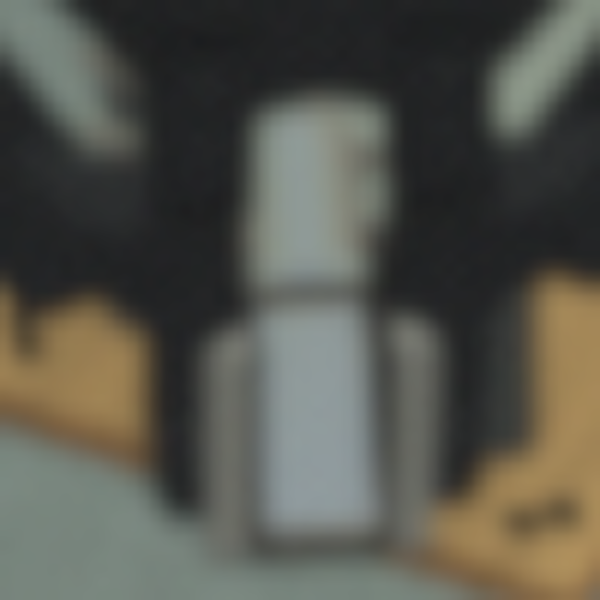

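Run:
```python
from h import *
from scipy.optimize import least_squares
f=grab_frame('side');s,w=wrist();M=Ro.from_rotvec(s['ee_rot']).as_matrix();p=s['position']
cv2.imwrite('pics/w18.png',cv2.resize(w['image'][260:400,260:380,::-1],(514,600),interpolation=2))
def pts(v):
    ex,ez,t=v[0],v[1],v[2];a=np.array([-np.sin(t),0,np.cos(t)]);u=np.array([-np.cos(t),0,-np.sin(t)]);E=np.array([ex,0,ez])
    return [p+M@X for X in (E+.008*u,E-.008*u,E+.03*a+.016*u)]
def res(v):
    A,B,C=pts(v)
    return [proj(w,A)[1]-275,proj(f,B)[1]-267,proj(w,C)[1]-349,0.3*(proj(f,C)[1]-247)]
for t0 in(0,.3,.6):
    r=least_squares(res,[0,-.01,t0],x_scale=[.01,.01,.2]);print(r.x[:2]*1e3,np.degrees(r.x[2]),r.fun)
```

```text
[-38.78269526 -35.35099755] -32.07645926321297 [-0.00250103 -0.00987739  0.00450016  0.06297964]
[ -6.39177414 -11.58493544] 48.060452169184416 [ 0.00738703  0.02432417 -0.00922907 -0.1393097 ]
[ -6.3917741  -11.58493542] 48.060452158117165 [ 0.00738704  0.02432418 -0.00922908 -0.1393097 ]
```

View pics/w18.png

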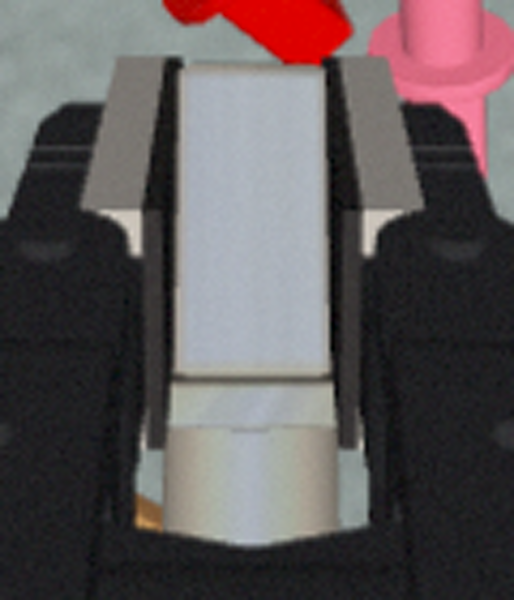

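Run:
```python
from h import *
import pickle
for n,uv in(('w14.pkl',(220+463/4,130+440/4)),('w15.pkl',(323,309))):
    s,f=pickle.load(open(n,'rb'))
    d=f['R'].T@np.array([(uv[0]-f['cx'])/f['fx'],(uv[1]-f['cy'])/f['fy'],1]);h=np.radians(-76)
    p=np.array([np.cos(h),np.sin(h),0]);print(n,'ray angle from vertical toward shank dir',np.degrees(np.arctan2(d@p,-d[2])))
s,f=pickle.load(open('w15.pkl','rb'))
cv2.imwrite('pics/w15c.png',cv2.resize(f['image'][235:385,265:385,::-1],(480,600),interpolation=2))
```

```text
w14.pkl ray angle from vertical toward shank dir 16.249435910253084
w15.pkl ray angle from vertical toward shank dir 27.52620587211622
```

View pics/w15c.png

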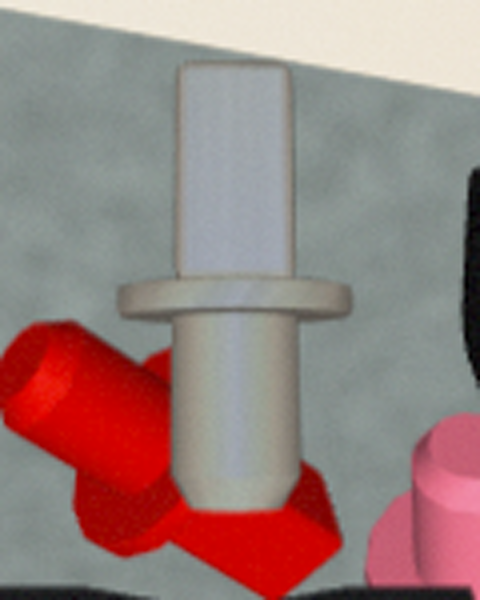

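The pin is held but steeply: the collar was edge-on in a view 27° off vertical, so the shank points about 28° up. I'll set it down in free space and regrasp with a leaned tool so I can turn it upright.

Call:
{"name": "apply_moves", "arguments": {"series": [{"claw": 1, "travel": [67, -94, -40], "rotation": [0, 0, -0.196]}, {"claw": 1, "travel": [67, -94, -60], "rotation": [0, 0, -0.196]}, {"claw": 1, "travel": [67, -94, -90], "rotation": [0, 0, -0.196]}, {"claw": 1, "travel": [67, -94, -100], "rotation": [0, 0, -0.196]}, {"claw": 1, "travel": [67, -94, -100], "rotation": [0, 0, -0.196]}]}}

```text
clock: 14.78
position: [0.5723, 0.0087, 0.0604]
ee_rot: [1.168, 1.24, -1.178]
contact_force: [-2.5, -1.3, -1.0]
finger_gap: 0.0146
```

```bash
python3 st.py 575 10 20 3
```

```text
t 14.78 p [572.3   8.7  60.4] jawyaw 2.9 tilt x [-0.009  0.    -1.   ] F [-2.5 -1.3 -1. ] gap 14.6
travel [  2.7   1.3 -40.4]
rot [-0.0004 -0.0092  0.0018]
```

Call:
{"name": "apply_moves", "arguments": {"series": [{"claw": 1, "travel": [0, 0, -15], "rotation": [0.1, -0.009, 0]}, {"claw": 1, "travel": [0, 0, -30], "rotation": [0.2, 0, 0]}, {"claw": 1, "travel": [0, 0, -40], "rotation": [0.2, 0, 0]}, {"claw": 1, "travel": [0, 0, -44], "rotation": [0.2, 0, 0]}, {"claw": 1, "travel": [0, 0, -45], "rotation": [0.2, 0, 0]}]}}

```text
clock: 15.2
position: [0.5707, 0.0087, 0.014]
ee_rot: [1.313, 1.384, -1.076]
contact_force: [0.7, -0.1, -0.7]
finger_gap: 0.0144
```

```bash
python3 st.py 575 10 20 3;python3 - <<'E'
from h import *
f=grab_frame('side');cv2.imwrite('pics/s19.png',cv2.resize(f['image'][180:320,240:420,::-1],(771,600),interpolation=2))
E
```

```text
t 15.2 p [570.7   8.7  14. ] jawyaw 2.89 tilt x [-0.013  0.199 -0.98 ] F [ 0.7 -0.1 -0.7] gap 14.4
travel [4.3 1.3 6. ]
rot [-0.1999 -0.013   0.0022]
```

View pics/s19.png

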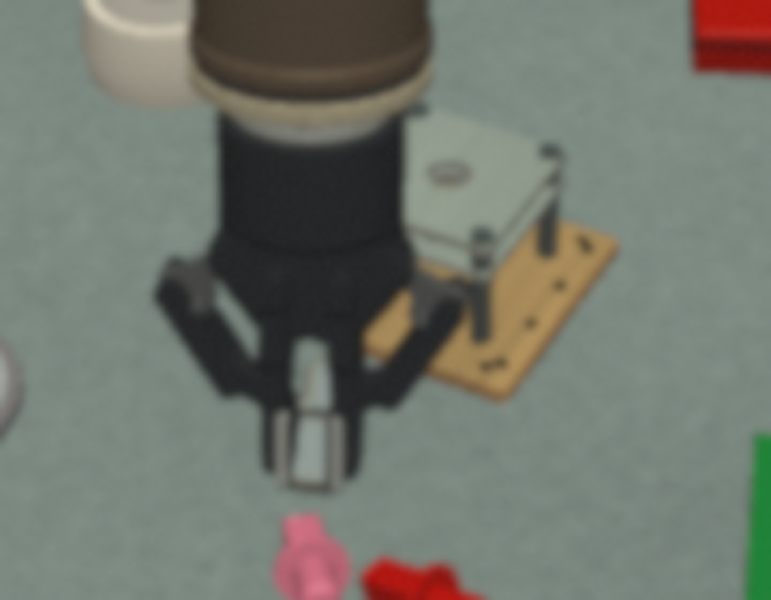

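Call:
{"name": "apply_moves", "arguments": {"series": [{"claw": 1, "travel": [0, 0, -1.2], "rotation": [0, 0, 0]}, {"claw": 1, "travel": [0, 0, -2.4], "rotation": [0, 0, 0]}, {"claw": 1, "travel": [0, 0, -2.4], "rotation": [0, 0, 0]}]}}

```text
clock: 15.5
position: [0.5714, 0.0099, 0.0129]
ee_rot: [1.311, 1.383, -1.074]
contact_force: [0.2, 1.0, -1.9]
finger_gap: 0.0146
```

Call:
{"name": "apply_moves", "arguments": {"series": [{"claw": 1, "travel": [0, 0, -1], "rotation": [0, 0, 0]}, {"claw": 1, "travel": [0, 0, -2], "rotation": [0, 0, 0]}, {"claw": 1, "travel": [0, 0, -2], "rotation": [0, 0, 0]}]}}

```text
clock: 15.75
position: [0.5718, 0.0102, 0.0117]
ee_rot: [1.311, 1.383, -1.073]
contact_force: [-2.7, 1.2, 11.4]
finger_gap: 0.0148
```

Call:
{"name": "apply_moves", "arguments": {"series": [{"claw": 0.5, "travel": [0, 0, 0.5], "rotation": [0, 0, 0]}, {"claw": 0.2, "travel": [0, 0, 0.5], "rotation": [0, 0, 0]}, {"claw": -0.2, "travel": [0, 0, 0.5], "rotation": [0, 0, 0]}, {"claw": -0.3, "travel": [0, 0, 1], "rotation": [0, 0, 0]}, {"claw": -0.3, "travel": [0, -5, 30], "rotation": [0, 0, 0]}]}}

```text
clock: 16.17
position: [0.569, 0.0061, 0.0383]
ee_rot: [1.309, 1.388, -1.077]
contact_force: [-1.5, -0.1, 0.6]
finger_gap: 0.0552
```

Call:
{"name": "apply_moves", "arguments": {"series": [{"claw": -0.3, "travel": [0, 0, 40], "rotation": [-0.1, -0.01, 0]}, {"claw": -0.3, "travel": [0, 0, 80], "rotation": [-0.2, -0.01, 0]}, {"claw": -0.3, "travel": [0, 0, 110], "rotation": [-0.2, -0.01, 0]}, {"claw": -0.3, "travel": [0, 0, 110], "rotation": [-0.2, -0.01, 0]}, {"claw": -0.3, "travel": [0, 0, 110], "rotation": [-0.2, -0.01, 0]}]}}

```text
clock: 16.58
position: [0.5706, 0.0068, 0.1509]
ee_rot: [1.168, 1.236, -1.171]
contact_force: [-0.7, 0.5, -0.2]
finger_gap: 0.0554
```

```bash
python3 st.py 575 10 20 3;python3 - <<'E'
from h import *
import pickle
s,f=wrist();pickle.dump((s,f),open('w20.pkl','wb'));cv2.imwrite('pics/w20.png',f['image'][:,:,::-1])
E
```

```text
t 16.58 p [570.6   6.8 150.9] jawyaw 3.1 tilt x [-0.002 -0.    -1.   ] F [-0.7  0.5 -0.2] gap 55.4
travel [   4.4    3.2 -130.9]
rot [ 0.0004 -0.002  -0.0017]
```

View pics/w20.png

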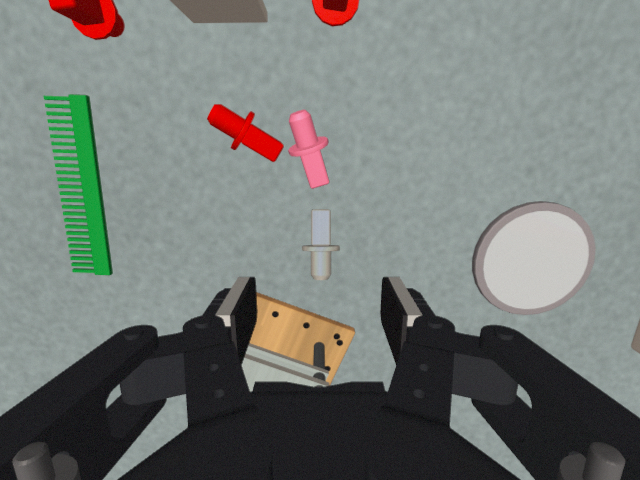

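Run:
```python
from h import *
import pickle
s,f=pickle.load(open('w20.pkl','rb'))
cv2.imwrite('pics/w20c.png',cv2.resize(f['image'][195:295,280:360,::-1],(480,600),interpolation=2))
for uv,z in (((320.5,210),.0155),((321,246),.03),((320.5,279),.02)):print(ray(f,uv,z)*1e3+[1,-2.9,0])
```

```text
[571.48145405  18.4887339   15.5       ]
[573.23856133  -7.44028775  30.        ]
[574.62553286 -39.44597635  20.        ]
```

View pics/w20c.png

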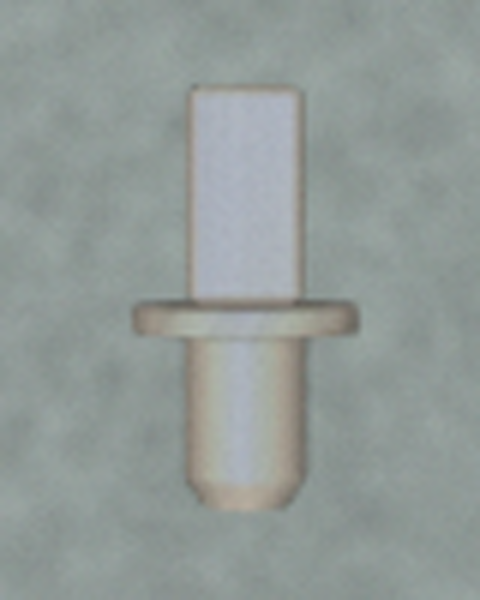

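Call:
{"name": "apply_moves", "arguments": {"series": [{"claw": -0.3, "travel": [1, 0, -20], "rotation": [-0.12, -0.006, 0]}, {"claw": -0.3, "travel": [1, 0, -40], "rotation": [-0.24, -0.013, 0]}, {"claw": -0.3, "travel": [1, 0, -60], "rotation": [-0.36, -0.02, 0]}, {"claw": -0.3, "travel": [1, 0, -75], "rotation": [-0.48, -0.026, 0]}, {"claw": -0.3, "travel": [1, 0, -90], "rotation": [-0.609, -0.033, 0]}]}}

```text
clock: 17.05
position: [0.5699, 0.0056, 0.0589]
ee_rot: [0.789, 0.838, -1.371]
contact_force: [-0.1, -0.8, -1.0]
finger_gap: 0.0554
```

Call:
{"name": "apply_moves", "arguments": {"series": [{"claw": -0.3, "travel": [0, 0, 0], "rotation": [0, 0, 0]}, {"claw": -0.3, "travel": [0, 0, 0], "rotation": [0, 0, 0]}]}}

```text
clock: 17.22
position: [0.5676, 0.0064, 0.0557]
ee_rot: [0.783, 0.845, -1.372]
contact_force: [-0.2, 0.0, 0.3]
finger_gap: 0.0556
```

```bash
python3 st.py 572.3 7 14.5
python3 - <<'E'
from h import *
import pickle
s,f=wrist();print(np.round(s['q'],3));pickle.dump((s,f),open('w21.pkl','wb'));cv2.imwrite('pics/w21.png',f['image'][:,:,::-1])
f=grab_frame('side');cv2.imwrite('pics/s21.png',cv2.resize(f['image'][180:380,240:440,::-1],(600,600),interpolation=2))
E
```

```text
t 17.22 p [567.6   6.4  55.7] jawyaw 2.99 tilt x [ 0.014 -0.496 -0.868] F [-0.2  0.   0.3] gap 55.6
travel [  4.7   0.6 -41.2]
[ 0.269  0.712  1.887 -0.719  0.82   0.787]
```

View pics/w21.png

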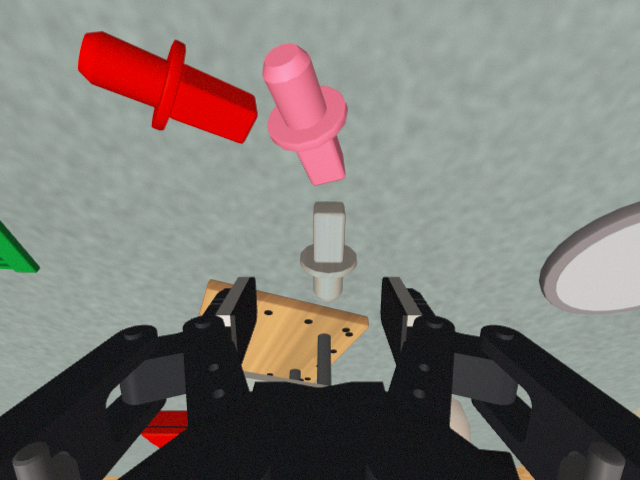

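View pics/s21.png

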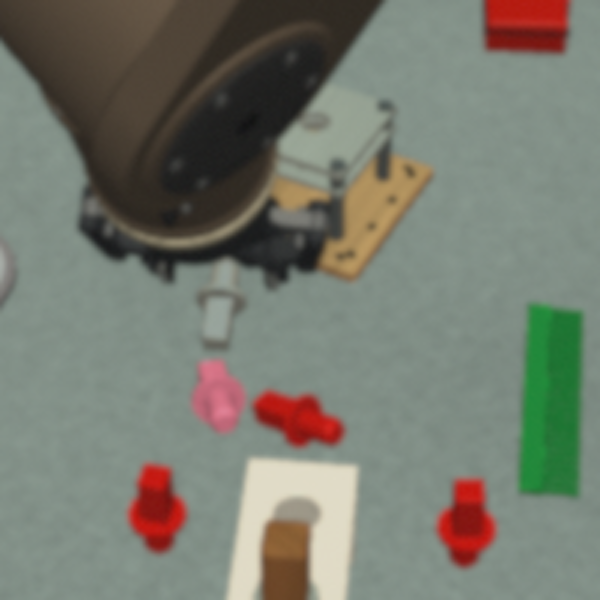

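Call:
{"name": "apply_moves", "arguments": {"series": [{"claw": -0.3, "travel": [4.5, 0.6, -10], "rotation": [-0.08, 0, 0]}, {"claw": -0.3, "travel": [4.5, 0.6, -22], "rotation": [-0.08, 0, 0]}, {"claw": -0.3, "travel": [4.5, 0.6, -32], "rotation": [-0.08, 0, 0]}, {"claw": -0.3, "travel": [4.5, 0.6, -36], "rotation": [-0.08, 0, 0]}, {"claw": -0.3, "travel": [4.5, 0.6, -36], "rotation": [-0.08, 0, 0]}]}}

```text
clock: 17.73
position: [0.5731, 0.0049, 0.022]
ee_rot: [0.729, 0.785, -1.398]
contact_force: [-0.4, -0.4, -0.3]
finger_gap: 0.0554
```

```bash
python3 st.py 572.3 7 14.5
python3 - <<'E'
from h import *
s,f=wrist();cv2.imwrite('pics/w22.png',f['image'][:,:,::-1])
E
```

```text
t 17.73 p [573.1   4.9  22. ] jawyaw 2.7 tilt x [ 0.014 -0.56  -0.828] F [-0.4 -0.4 -0.3] gap 55.4
travel [-0.8  2.1 -7.5]
```

View pics/w22.png

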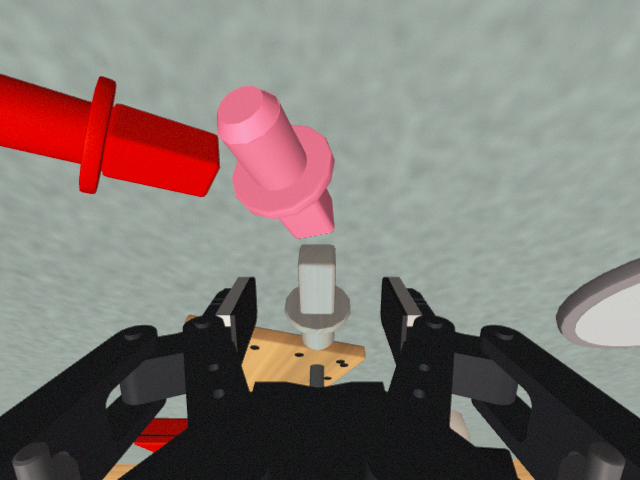

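Call:
{"name": "apply_moves", "arguments": {"series": [{"claw": -0.3, "travel": [-0.5, 2, -4], "rotation": [0, 0, 0]}, {"claw": -0.3, "travel": [-0.5, 2, -7], "rotation": [0, 0, 0]}, {"claw": -0.1, "travel": [-0.5, 2, -7], "rotation": [0, 0, 0]}]}}

```text
clock: 18.03
position: [0.5728, 0.007, 0.0154]
ee_rot: [0.729, 0.784, -1.398]
contact_force: [0.7, 0.5, 0.5]
finger_gap: 0.0472
```

Call:
{"name": "apply_moves", "arguments": {"series": [{"claw": 0.3, "travel": [0, 0, 0], "rotation": [0, 0, 0]}, {"claw": 0.7, "travel": [0, 0, 0], "rotation": [0, 0, 0]}, {"claw": 1, "travel": [0, 0, 0], "rotation": [0, 0, 0]}, {"claw": 1, "travel": [0, 0, 0], "rotation": [0, 0, 0]}]}}

```text
clock: 18.37
position: [0.5729, 0.007, 0.0157]
ee_rot: [0.729, 0.784, -1.398]
contact_force: [-0.0, 0.2, 2.3]
finger_gap: 0.0145
```

```bash
python3 st.py 572.3 7 14.5
python3 - <<'E'
from h import *
s,f=wrist();cv2.imwrite('pics/w23.png',f['image'][:,:,::-1])
E
```

```text
t 18.37 p [572.9   7.   15.7] jawyaw 2.7 tilt x [ 0.015 -0.56  -0.828] F [-0.   0.2  2.3] gap 14.5
travel [-0.6 -0.  -1.2]
```

View pics/w23.png

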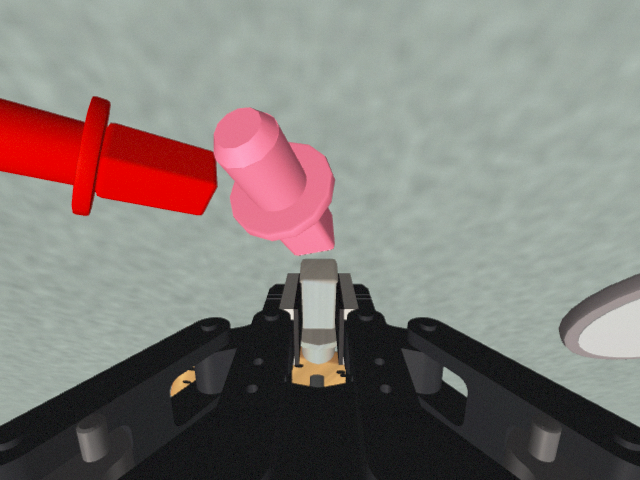

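Call:
{"name": "apply_moves", "arguments": {"series": [{"claw": 1, "travel": [0, 0, 15], "rotation": [0, 0, 0]}, {"claw": 1, "travel": [0, 0, 55], "rotation": [0.1, 0.005, 0]}, {"claw": 1, "travel": [0, 0, 95], "rotation": [0.22, 0.01, 0]}, {"claw": 1, "travel": [-10, 0, 135], "rotation": [0.34, 0.016, 0]}, {"claw": 1, "travel": [-20, 0, 175], "rotation": [0.46, 0.022, 0]}]}}

```text
clock: 18.83
position: [0.5579, 0.0071, 0.1712]
ee_rot: [1.027, 1.1, -1.259]
contact_force: [-0.1, -1.7, -1.3]
finger_gap: 0.0147
```

Call:
{"name": "apply_moves", "arguments": {"series": [{"claw": 1, "travel": [-10, 10, 20], "rotation": [0.12, 0.006, 0]}, {"claw": 1, "travel": [-20, 20, 20], "rotation": [0.24, 0.012, 0]}, {"claw": 1, "travel": [-30, 30, 20], "rotation": [0.36, 0.018, 0]}, {"claw": 1, "travel": [-40, 40, 20], "rotation": [0.48, 0.024, 0]}, {"claw": 1, "travel": [-50, 50, 20], "rotation": [0.6, 0.03, 0]}]}}

```text
clock: 19.25
position: [0.5086, 0.0574, 0.1928]
ee_rot: [1.456, 1.549, -0.951]
contact_force: [-0.7, -0.0, -3.4]
finger_gap: 0.0141
```

```bash
cat > st2.py <<'E'
from h import *
import sys
s=sensors.observe();M=Ro.from_rotvec(s['ee_rot']).as_matrix()
# desired: jaw heading deg, approach elevation below horizontal eps, approach toward +90deg from jaw
h,e=np.radians(float(sys.argv[4])),np.radians(float(sys.argv[5]))
y=np.array([np.cos(h),np.sin(h),0]);l=np.array([-np.sin(h),np.cos(h),0]);x=l*np.cos(e)+np.array([0,0,-np.sin(e)])
G=np.c_[x,y,np.cross(x,y)]
print('t',round(s['clock'],2),'p',np.round(s['position']*1e3,1),'q',np.round(s['q'],3),'x',np.round(M[:,0],3),'y',np.round(M[:,1],3),'F',np.round(s['contact_force'],1),round(s['finger_gap']*1e3,1))
print('travel',np.round(np.array([float(a) for a in sys.argv[1:4]])-s['position']*1e3,1),'rot',np.round(Ro.from_matrix(G@M.T).as_rotvec(),3))
E
python3 st2.py 494 160 180 3 19
```

```text
t 19.25 p [508.6  57.4 192.8] q [-0.229  0.409  1.957  0.491  0.966 -0.608] x [-0.028  0.405 -0.914] y [ 0.998  0.059 -0.004] F [-0.7 -0.  -3.4] 14.1
travel [-14.6 102.6 -12.8] rot [ 0.82   0.042 -0.008]
```

Call:
{"name": "apply_moves", "arguments": {"series": [{"claw": 1, "travel": [-4, 10, 5], "rotation": [0.12, 0.006, 0]}, {"claw": 1, "travel": [-8, 20, 5], "rotation": [0.24, 0.012, 0]}, {"claw": 1, "travel": [-11, 30, 5], "rotation": [0.36, 0.018, 0]}, {"claw": 1, "travel": [-14, 40, 5], "rotation": [0.48, 0.024, 0]}, {"claw": 1, "travel": [-14, 50, 5], "rotation": [0.6, 0.03, 0]}]}}

```text
clock: 19.67
position: [0.4951, 0.107, 0.1986]
ee_rot: [1.85, 1.958, -0.515]
contact_force: [-0.6, 0.2, -1.8]
finger_gap: 0.0141
```

```bash
python3 st2.py 494 120 190 3 19
```

```text
t 19.67 p [495.1 107.  198.6] q [-0.432  0.652  1.981  0.896  1.308 -1.114] x [-0.047  0.853 -0.52 ] y [0.998 0.058 0.004] F [-0.6  0.2 -1.8] 14.1
travel [-1.1 13.  -8.6] rot [ 0.215  0.016 -0.005]
```

Call:
{"name": "apply_moves", "arguments": {"series": [{"claw": 1, "travel": [-1, 5, 0], "rotation": [0.11, 0.008, 0]}, {"claw": 1, "travel": [-1, 13, 0], "rotation": [0.215, 0.016, -0.005]}, {"claw": 1, "travel": [-1, 13, 0], "rotation": [0.215, 0.016, -0.005]}, {"claw": 1, "travel": [-1, 13, 0], "rotation": [0.215, 0.016, -0.005]}]}}

```text
clock: 20.0
position: [0.4938, 0.1197, 0.1971]
ee_rot: [1.984, 2.091, -0.337]
contact_force: [-0.5, 0.4, -2.1]
finger_gap: 0.0146
```

```bash
python3 st2.py 494 187.8 150 3 19
python3 - <<'E'
from h import *
import pickle
s,f=wrist();pickle.dump((s,f),open('w24.pkl','wb'));cv2.imwrite('pics/w24.png',f['image'][:,:,::-1])
f=grab_frame('side');cv2.imwrite('pics/s24.png',cv2.resize(f['image'][200:400,240:440,::-1],(600,600),interpolation=2))
f=grab_frame('top');cv2.imwrite('pics/t24.png',cv2.resize(f['image'][190:340,110:310,::-1],(800,600),interpolation=2))
E
```

```text
t 20.0 p [493.8 119.7 197.1] q [-0.466  0.783  1.974  0.974  1.443 -1.233] x [-0.05   0.944 -0.327] y [ 0.999  0.052 -0.003] F [-0.5  0.4 -2.1] 14.6
travel [  0.2  68.1 -47.1] rot [ 0.002 -0.003  0.   ]
```

View pics/w24.png

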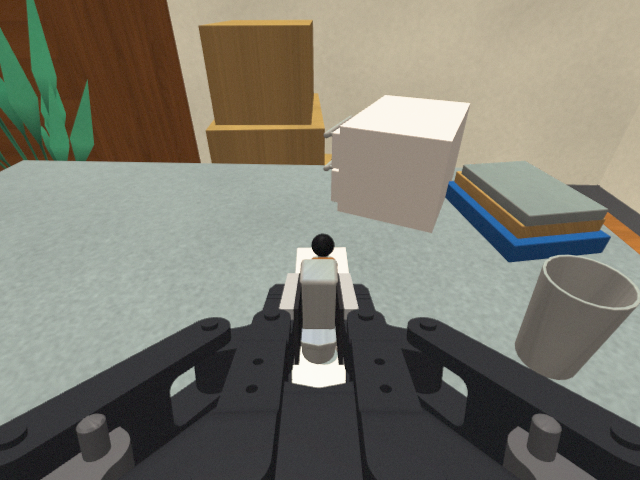

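View pics/s24.png

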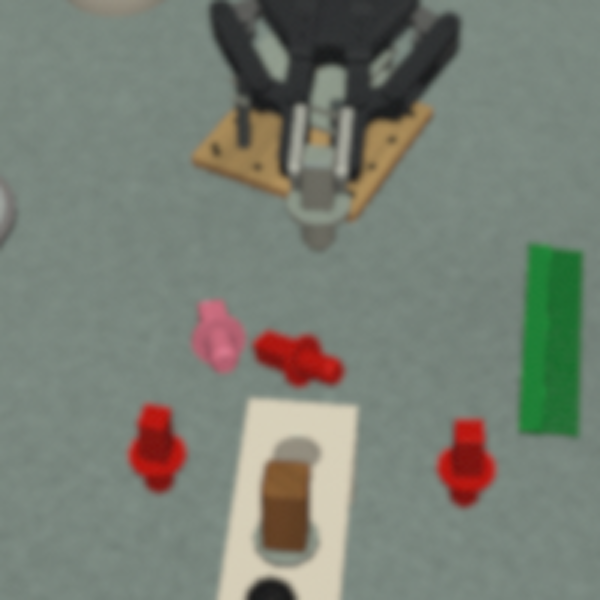

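View pics/t24.png

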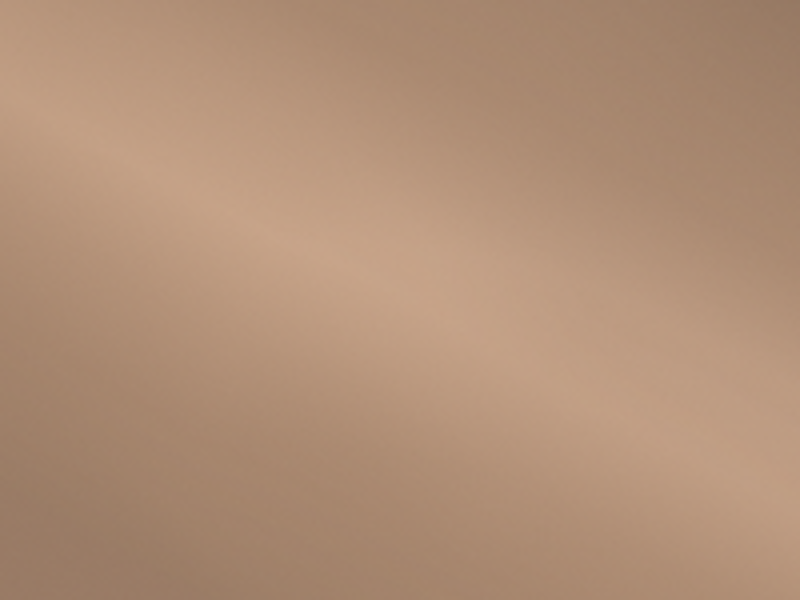

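Run:
```python
from h import *
f=grab_frame('side');s=sensors.observe();p=s['position']*1e3
cv2.imwrite('pics/s25.png',cv2.resize(f['image'][240:290,320:370,::-1],(600,600),interpolation=2))
for z in (.145,.15,.155):print(z,ray(f,(346.3,281),z)*1e3-p)
t0=grab_frame('side')
print('stand hole check',ray(f,(338,351),.07)*1e3)
```

```text
0.145 [  1.61791954  -6.59397969 -54.61283817]
0.15 [  0.87260214  -1.428031   -49.61283817]
0.155 [  0.12728473   3.73791769 -44.61283817]
stand hole check [496.95649767 187.63186992  70.        ]
```

View pics/s25.png

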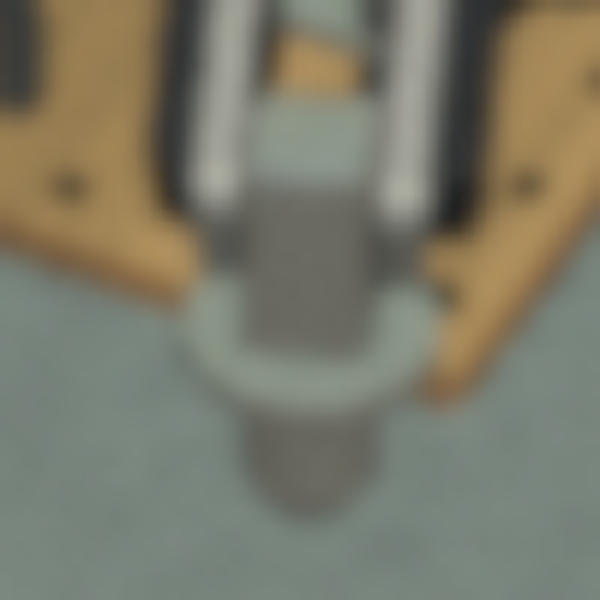

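Run:
```python
from h import *
f=grab_frame('side');s=sensors.observe();p=s['position']*1e3
for dz in (-22,-20,-18,-16,-14):
    print(dz,np.round(ray(f,(346.2,265.8),(p[2]+dz)/1e3)*1e3-p,1),np.round(ray(f,(346.2,251.8),(p[2]+dz+30)/1e3)*1e3-p,1))
# drift hole reference in side cam: project known TCP-coord stand pin hole
print(proj(f,[.494,.1878,.07]))
b=cv2.resize(f['image'][335:370,315:360,::-1],(771,600),interpolation=2);cv2.imwrite('pics/s26.png',b)
```

```text
-22 [  1.8  -4.9 -22. ] [ 1.5 -1.9  8. ]
-20 [  1.5  -2.7 -20. ] [ 1.2  0.4 10. ]
-18 [  1.1  -0.6 -18. ] [ 0.8  2.7 12. ]
-16 [  0.8   1.6 -16. ] [ 0.5  5.  14. ]
-14 [  0.5   3.8 -14. ] [ 0.2  7.3 16. ]
[339.92882022 351.33743059]
```

View pics/s26.png

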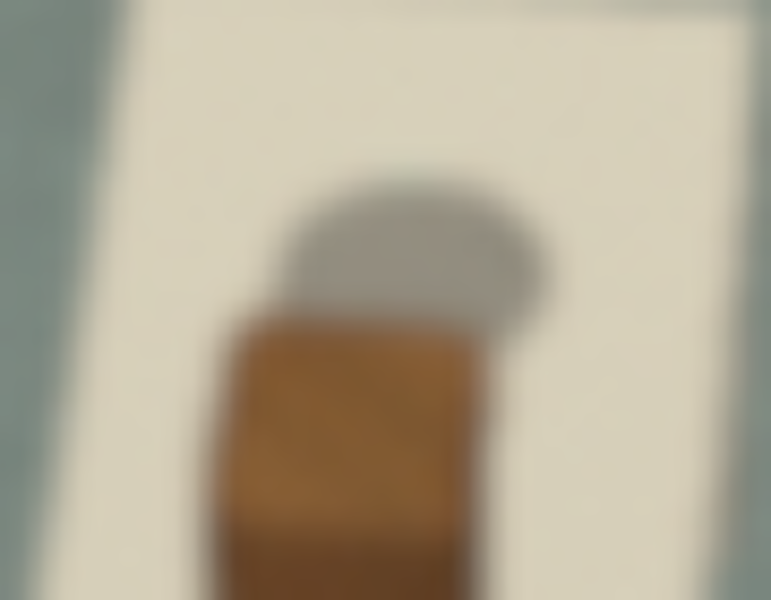

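Call:
{"name": "apply_moves", "arguments": {"series": [{"claw": 1, "travel": [0, 30, -20], "rotation": [0.06, 0, 0]}, {"claw": 1, "travel": [0, 67, -50], "rotation": [0.06, 0, 0]}, {"claw": 1, "travel": [0, 67, -67], "rotation": [0.06, 0, 0]}, {"claw": 1, "travel": [0, 67, -67], "rotation": [0.06, 0, 0]}, {"claw": 1, "travel": [0, 67, -67], "rotation": [0.06, 0, 0]}]}}

```text
clock: 20.72
position: [0.4942, 0.1874, 0.133]
ee_rot: [2.013, 2.124, -0.273]
contact_force: [-0.6, -1.0, -0.7]
finger_gap: 0.0143
```

```bash
python3 st2.py 493.5 187.3 120 3 16
python3 - <<'E'
from h import *
f=grab_frame('side');cv2.imwrite('pics/s27.png',cv2.resize(f['image'][290:370,300:380,::-1],(600,600),interpolation=2))
s,f=wrist();cv2.imwrite('pics/w27.png',f['image'][:,:,::-1])
E
```

```text
t 20.72 p [494.2 187.4 133. ] q [-0.363  0.931  2.007  1.112  1.382 -1.387] x [-0.051  0.961 -0.271] y [0.999 0.054 0.005] F [-0.6 -1.  -0.7] 14.3
travel [ -0.7  -0.1 -13. ] rot [-0.005  0.005 -0.002]
```

View pics/s27.png

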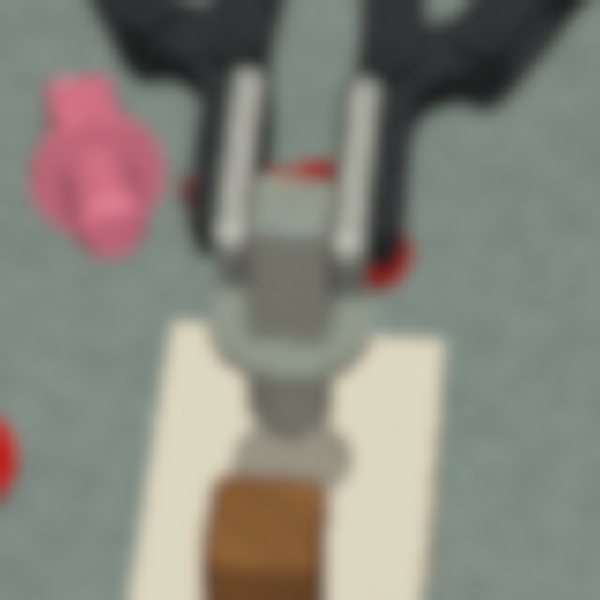

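View pics/w27.png

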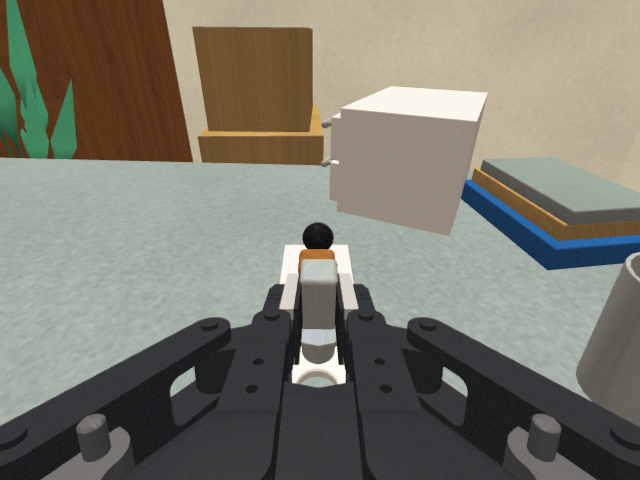

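Run:
```python
from h import *
f=grab_frame('side');s=sensors.observe();p=s['position']*1e3
H=ray(f,(339.1,350.9),.07)*1e3;print('hole',H)
# shank end lower visible edge v=290+437/7.5 is front (nearest cam, +y) rim of 12mm end
for dz in(-48,-45,-42):
    c=ray(f,(300+290/7.5,290+437/7.5),(p[2]+dz)/1e3)*1e3; print(dz,c,'axis',c-[0,6,0]-H)
```

```text
hole [495.35831991 187.17646064  70.        ]
-48 [494.65401566 195.46671471  86.02609236] axis [-0.70430426  2.29025408 16.02609236]
-45 [494.251877   197.93275128  89.02609236] axis [-1.10644291  4.75629064 19.02609236]
-42 [493.84973835 200.39878784  92.02609236] axis [-1.50858157  7.22232721 22.02609236]
```

Call:
{"name": "apply_moves", "arguments": {"series": [{"claw": 1, "travel": [0.5, -4, -4], "rotation": [0, 0, 0]}, {"claw": 1, "travel": [0.5, -4, -10], "rotation": [0, 0, 0]}, {"claw": 1, "travel": [0.5, -4, -12], "rotation": [0, 0, 0]}, {"claw": 1, "travel": [0.5, -4, -12], "rotation": [0, 0, 0]}]}}

```text
clock: 21.2
position: [0.4958, 0.1818, 0.1217]
ee_rot: [2.015, 2.119, -0.271]
contact_force: [-0.0, 0.3, -1.8]
finger_gap: 0.0145
```

```bash
python3 st2.py 493.5 187.3 120 3 16
python3 - <<'E'
from h import *
f=grab_frame('side');cv2.imwrite('pics/s28.png',cv2.resize(f['image'][300:370,305:375,::-1],(600,600),interpolation=2))
E
```

```text
t 21.2 p [495.8 181.8 121.7] q [-0.372  0.953  1.998  1.108  1.377 -1.401] x [-0.048  0.961 -0.272] y [0.999 0.052 0.008] F [-0.   0.3 -1.8] 14.5
travel [-2.3  5.5 -1.7] rot [-0.004  0.008  0.001]
```

View pics/s28.png

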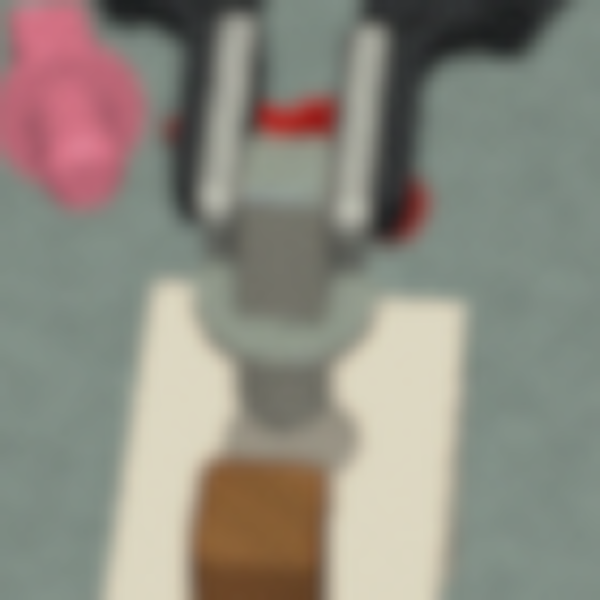

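Run:
```python
from h import *
f=grab_frame('side');s=sensors.observe();p=s['position']*1e3
H=ray(f,(339.1,350.9),.07)*1e3
for dz in(-48,-45,-42):
    c=ray(f,(305+287/8.57,300+430/8.57),(p[2]+dz)/1e3)*1e3; print(dz,'axis',c-[0,6,0]-H,p)
print(proj(f,[.4954,.1872,.07]),proj(f,[.4954+.0115,.1872,.07]))
```

```text
-48 axis [ 0.59344417 -3.96916799  3.98115757] [495.63751154 182.12855264 121.98115757]
-45 axis [ 0.19268502 -1.51898754  6.98115757] [495.63751154 182.12855264 121.98115757]
-42 axis [-0.20807413  0.93119292  9.98115757] [495.63751154 182.12855264 121.98115757]
[339.07008572 350.90863259] [331.51539781 349.93695923]
```

Call:
{"name": "apply_moves", "arguments": {"series": [{"claw": 1, "travel": [0, 1.2, -3], "rotation": [0, -0.004, 0]}, {"claw": 1, "travel": [0, 1.2, -6], "rotation": [0, -0.004, 0]}, {"claw": 1, "travel": [0, 1.2, -9], "rotation": [0, -0.004, 0]}, {"claw": 1, "travel": [0, 1.2, -12], "rotation": [0, -0.004, 0]}]}}

```text
clock: 21.63
position: [0.4955, 0.1834, 0.1096]
ee_rot: [2.013, 2.118, -0.267]
contact_force: [-0.0, -1.3, -1.4]
finger_gap: 0.0141
```

```bash
python3 st2.py 493.5 187.3 120 3 16
python3 - <<'E'
from h import *
f=grab_frame('side');cv2.imwrite('pics/s29.png',cv2.resize(f['image'][300:370,305:375,::-1],(600,600),interpolation=2))
E
```

```text
t 21.63 p [495.5 183.4 109.6] q [-0.37   0.975  1.995  1.114  1.368 -1.423] x [-0.047  0.961 -0.272] y [0.999 0.052 0.011] F [-0.  -1.3 -1.4] 14.1
travel [-2.   3.9 10.4] rot [-0.004  0.011  0.   ]
```

View pics/s29.png

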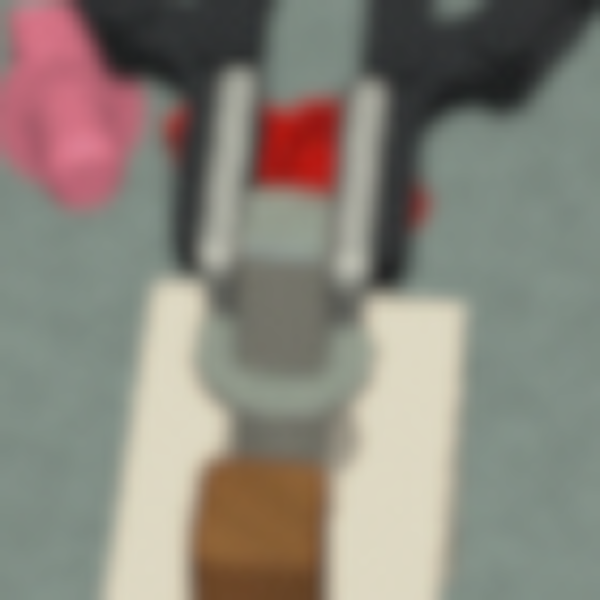

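Call:
{"name": "apply_moves", "arguments": {"series": [{"claw": 1, "travel": [-1.3, 0, -3], "rotation": [0, 0.008, 0]}, {"claw": 1, "travel": [-1.3, 0, -6], "rotation": [0, 0.008, 0]}, {"claw": 1, "travel": [-1.3, 0, -9], "rotation": [0, 0.008, 0]}, {"claw": 1, "travel": [-1.3, 0, -9], "rotation": [0, 0.008, 0]}]}}

```text
clock: 22.02
position: [0.4941, 0.1834, 0.0995]
ee_rot: [2.016, 2.123, -0.276]
contact_force: [-0.7, -0.2, -1.0]
finger_gap: 0.0141
```

```bash
python3 st2.py 493.5 187.3 120 3 16
python3 - <<'E'
from h import *
f=grab_frame('side');cv2.imwrite('pics/s30.png',cv2.resize(f['image'][300:370,305:375,::-1],(600,600),interpolation=2))
E
```

```text
t 22.02 p [494.1 183.4  99.5] q [-0.37   0.995  1.991  1.114  1.362 -1.428] x [-0.049  0.961 -0.272] y [0.999 0.052 0.003] F [-0.7 -0.2 -1. ] 14.1
travel [-0.6  3.9 20.5] rot [-0.004  0.002  0.   ]
```

View pics/s30.png

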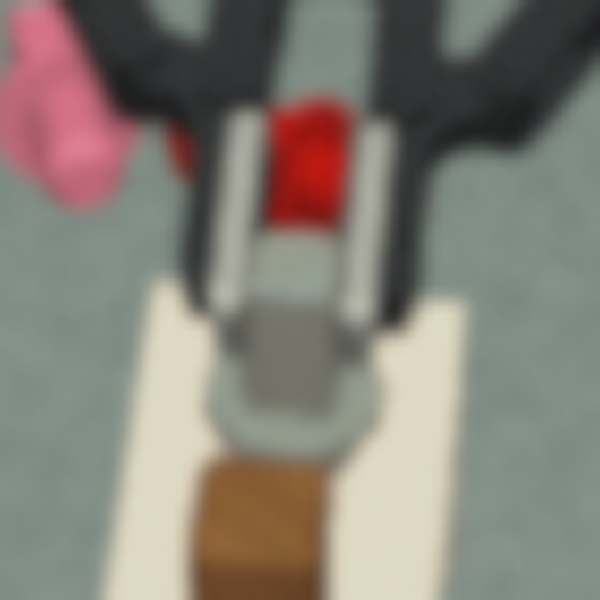

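Call:
{"name": "apply_moves", "arguments": {"series": [{"claw": 1, "travel": [0, 0, -2], "rotation": [0, 0, 0]}, {"claw": 1, "travel": [0, 0, -4], "rotation": [0, 0, 0]}, {"claw": 1, "travel": [0, 0, -5.5], "rotation": [0, 0, 0]}, {"claw": 1, "travel": [0, 0, -5.5], "rotation": [0, 0, 0]}]}}

```text
clock: 22.4
position: [0.4941, 0.1834, 0.0941]
ee_rot: [2.016, 2.123, -0.276]
contact_force: [-0.2, -0.1, -2.4]
finger_gap: 0.0143
```

Call:
{"name": "apply_moves", "arguments": {"series": [{"claw": 1, "travel": [0, 0, -1.5], "rotation": [0, 0, 0]}, {"claw": 1, "travel": [0, 0, -3], "rotation": [0, 0, 0]}, {"claw": 1, "travel": [0, 0, -3], "rotation": [0, 0, 0]}]}}

```text
clock: 22.65
position: [0.4941, 0.1834, 0.0908]
ee_rot: [2.016, 2.123, -0.276]
contact_force: [0.3, -0.8, -1.2]
finger_gap: 0.014
```

```bash
python3 st2.py 493.5 187.3 120 3 16
python3 - <<'E'
from h import *
f=grab_frame('side');cv2.imwrite('pics/s31.png',cv2.resize(f['image'][300:370,305:375,::-1],(600,600),interpolation=2))
E
```

```text
t 22.65 p [494.1 183.4  90.8] q [-0.37   1.011  1.986  1.117  1.357 -1.439] x [-0.049  0.961 -0.271] y [0.999 0.052 0.002] F [ 0.3 -0.8 -1.2] 14.0
travel [-0.6  3.9 29.2] rot [-0.004  0.002  0.   ]
```

View pics/s31.png

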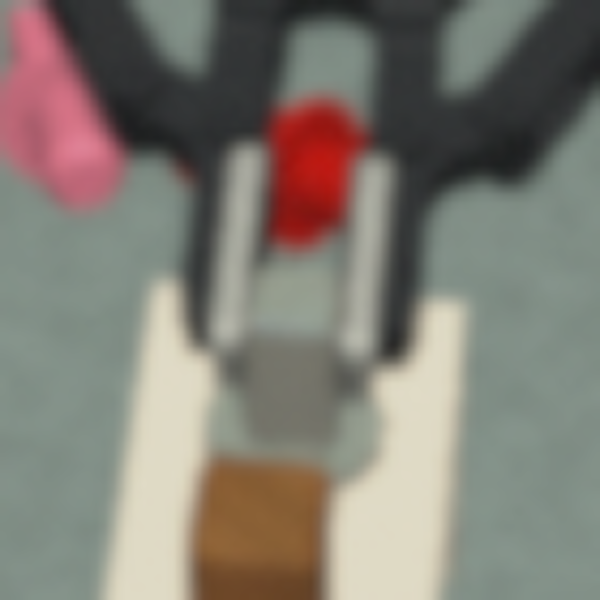

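Call:
{"name": "apply_moves", "arguments": {"series": [{"claw": 1, "travel": [0, 0, -1], "rotation": [0, 0, 0]}, {"claw": 1, "travel": [0, 0, -2], "rotation": [0, 0, 0]}, {"claw": 1, "travel": [0, 0, -2], "rotation": [0, 0, 0]}]}}

```text
clock: 22.95
position: [0.4941, 0.1836, 0.0904]
ee_rot: [2.018, 2.125, -0.273]
contact_force: [0.2, -3.7, 13.9]
finger_gap: 0.0139
```

Call:
{"name": "apply_moves", "arguments": {"series": [{"claw": 0.5, "travel": [0, 0, 0.5], "rotation": [0, 0, 0]}, {"claw": 0.2, "travel": [0, 0, 0.5], "rotation": [0, 0, 0]}, {"claw": 0.1, "travel": [0, 0, 0.5], "rotation": [0, 0, 0]}, {"claw": 0.1, "travel": [0, 0, 0.5], "rotation": [0, 0, 0]}]}}

```text
clock: 23.28
position: [0.4941, 0.1836, 0.0908]
ee_rot: [2.018, 2.125, -0.273]
contact_force: [-0.3, -0.0, 0.4]
finger_gap: 0.0387
```

```bash
python3 st2.py 493.5 187.3 120 3 16
python3 - <<'E'
from h import *
f=grab_frame('side');cv2.imwrite('pics/s32.png',cv2.resize(f['image'][300:370,305:375,::-1],(600,600),interpolation=2))
s,f=wrist();cv2.imwrite('pics/w32.png',f['image'][:,:,::-1])
E
```

```text
t 23.28 p [494.1 183.6  90.8] q [-0.37   1.013  1.986  1.117  1.359 -1.441] x [-0.049  0.962 -0.269] y [0.999 0.052 0.003] F [-0.3 -0.   0.4] 38.7
travel [-0.6  3.7 29.2] rot [-0.007  0.002  0.   ]
```

View pics/s32.png

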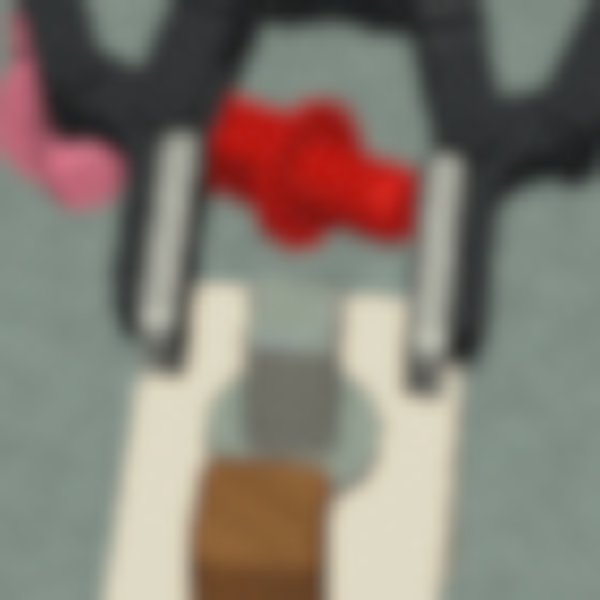

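View pics/w32.png

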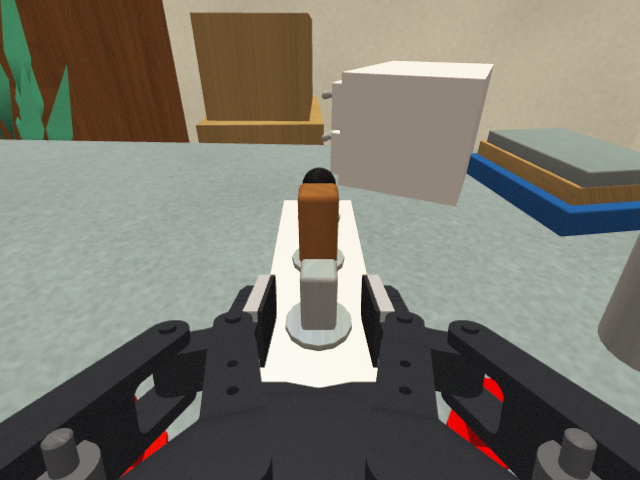

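The pin is back hanging upright in the stand. Next I'll retreat and go vertical above it.

Call:
{"name": "apply_moves", "arguments": {"series": [{"claw": 0.1, "travel": [1, -20, 6], "rotation": [0, 0, 0]}, {"claw": 0.1, "travel": [3, -55, 20], "rotation": [0, 0, 0]}, {"claw": 0.1, "travel": [3, -70, 60], "rotation": [0, 0, 0]}, {"claw": 0.1, "travel": [3, -70, 100], "rotation": [-0.1, 0, 0]}, {"claw": 0.1, "travel": [3, -60, 125], "rotation": [-0.2, -0.01, 0]}]}}

```text
clock: 23.8
position: [0.4982, 0.1192, 0.2094]
ee_rot: [1.918, 2.016, -0.441]
contact_force: [1.4, -0.6, 0.8]
finger_gap: 0.0385
```

```bash
python3 st.py 494.5 185 215 3
```

```text
t 23.8 p [498.2 119.2 209.4] jawyaw 2.83 tilt x [-0.045  0.899 -0.436] F [ 1.4 -0.6  0.8] gap 38.5
travel [-3.7 65.8  5.6]
rot [-1.1185 -0.0579  0.0032]
```

Call:
{"name": "apply_moves", "arguments": {"series": [{"claw": -0.2, "travel": [-1, 14, 6], "rotation": [-0.12, -0.006, 0]}, {"claw": -0.2, "travel": [-2, 28, 6], "rotation": [-0.24, -0.012, 0]}, {"claw": -0.2, "travel": [-3, 42, 6], "rotation": [-0.36, -0.019, 0]}, {"claw": -0.2, "travel": [-4, 54, 6], "rotation": [-0.48, -0.025, 0.001]}, {"claw": -0.2, "travel": [-4, 66, 6], "rotation": [-0.6, -0.031, 0.002]}]}}

```text
clock: 24.22
position: [0.4947, 0.1854, 0.2167]
ee_rot: [1.533, 1.606, -0.89]
contact_force: [-0.1, -1.3, -1.8]
finger_gap: 0.0511
```

```bash
python3 st.py 494.5 185 205 3
```

```text
t 24.22 p [494.7 185.4 216.7] jawyaw 2.82 tilt x [-0.021  0.492 -0.871] F [-0.1 -1.3 -1.8] gap 51.1
travel [ -0.2  -0.4 -11.7]
rot [-0.5141 -0.0223  0.0021]
```

Call:
{"name": "apply_moves", "arguments": {"series": [{"claw": -0.2, "travel": [0, 0, -3], "rotation": [-0.12, -0.005, 0]}, {"claw": -0.2, "travel": [0, 0, -6], "rotation": [-0.24, -0.01, 0]}, {"claw": -0.2, "travel": [0, 0, -10], "rotation": [-0.36, -0.015, 0]}, {"claw": -0.2, "travel": [0, 0, -12], "rotation": [-0.48, -0.02, 0]}, {"claw": -0.2, "travel": [0, 0, -12], "rotation": [-0.514, -0.022, 0.002]}]}}

```text
clock: 24.63
position: [0.4951, 0.1864, 0.2054]
ee_rot: [1.167, 1.227, -1.17]
contact_force: [-0.8, 0.6, -0.2]
finger_gap: 0.0514
```

Call:
{"name": "apply_moves", "arguments": {"series": [{"claw": -0.2, "travel": [0, 0, 0], "rotation": [0, 0, 0]}]}}

```text
clock: 24.72
position: [0.4948, 0.1881, 0.2055]
ee_rot: [1.162, 1.226, -1.169]
contact_force: [-1.5, 0.3, 0.2]
finger_gap: 0.051
```

```bash
python3 st.py 494.5 185 205 3
python3 - <<'E'
from h import *
import pickle
s,f=wrist();pickle.dump((s,f),open('w33.pkl','wb'));cv2.imwrite('pics/w33.png',f['image'][:,:,::-1])
E
```

```text
t 24.72 p [494.8 188.1 205.5] jawyaw 3.25 tilt x [ 0.004 -0.009 -1.   ] F [-1.5  0.3  0.2] gap 51.0
travel [-0.3 -3.1 -0.5]
rot [ 0.0092  0.0041 -0.0044]
```

View pics/w33.png

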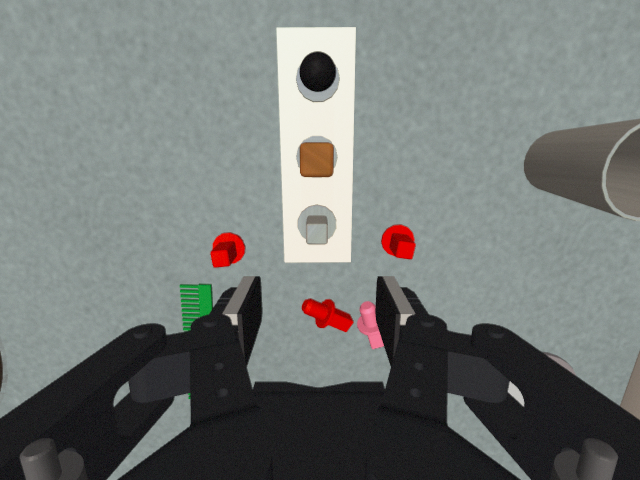

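Run:
```python
from h import *
import pickle
s,f=pickle.load(open('w33.pkl','rb'))
cv2.imwrite('pics/w33c.png',cv2.resize(f['image'][195:270,280:355,::-1],(600,600),interpolation=2))
print(ray(f,(317,237),.104)*1e3+[1,-2.9,0],ray(f,(317,224),.074)*1e3+[1,-2.9,0])
```

```text
[494.46818571 185.53419402 104.        ] [494.31857866 187.82061315  74.        ]
```

View pics/w33c.png

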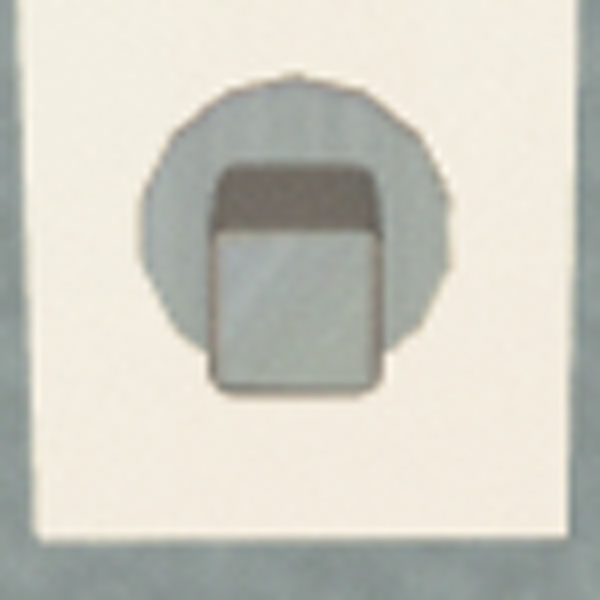

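Call:
{"name": "apply_moves", "arguments": {"series": [{"claw": -0.2, "travel": [-0.4, 0, -35], "rotation": [0.009, 0.004, 0]}, {"claw": -0.2, "travel": [-0.4, 0, -75], "rotation": [0.009, 0.004, 0]}, {"claw": -0.2, "travel": [-0.4, 0, -100], "rotation": [0.009, 0.004, 0]}, {"claw": -0.2, "travel": [-0.4, 0, -115], "rotation": [0.009, 0.004, 0]}, {"claw": -0.2, "travel": [-0.4, 0, -115], "rotation": [0.009, 0.004, 0]}]}}

```text
clock: 25.18
position: [0.492, 0.1864, 0.0873]
ee_rot: [1.168, 1.242, -1.172]
contact_force: [-1.5, -0.6, -1.2]
finger_gap: 0.0512
```

```bash
python3 st.py 494.4 188 84.5 3
python3 - <<'E'
from h import *
import pickle
s,f=wrist();pickle.dump((s,f),open('w34.pkl','wb'));cv2.imwrite('pics/w34.png',f['image'][:,:,::-1])
E
```

```text
t 25.18 p [492.  186.4  87.3] jawyaw 3.16 tilt x [-0.006  0.003 -1.   ] F [-1.5 -0.6 -1.2] gap 51.2
travel [ 2.4  1.6 -2.8]
rot [-0.003  -0.0065 -0.0028]
```

View pics/w34.png

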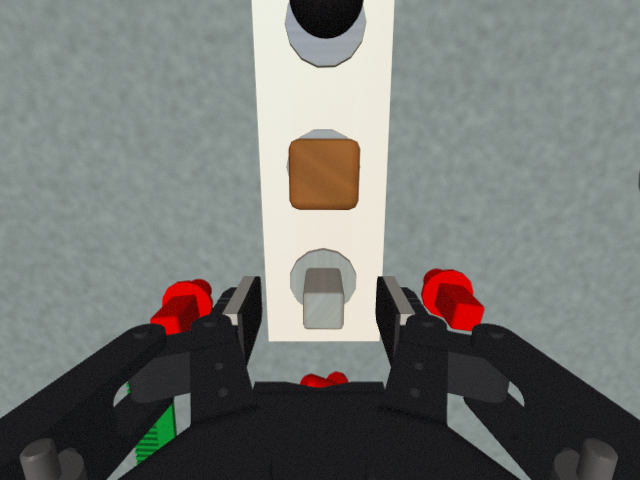

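Call:
{"name": "apply_moves", "arguments": {"series": [{"claw": -0.2, "travel": [2.2, 1.5, -2.5], "rotation": [-0.003, -0.006, 0]}, {"claw": 0.3, "travel": [2.2, 1.5, -2.5], "rotation": [-0.003, -0.006, 0]}, {"claw": 0.7, "travel": [2.2, 1.5, -2.5], "rotation": [-0.003, -0.006, 0]}, {"claw": 1, "travel": [2.2, 1.5, -2.5], "rotation": [-0.003, -0.006, 0]}, {"claw": 1, "travel": [2.2, 1.5, -2.5], "rotation": [-0.003, -0.006, 0]}], "force": 60}}

```text
clock: 25.65
position: [0.4958, 0.1885, 0.0877]
ee_rot: [1.17, 1.233, -1.166]
contact_force: [-1.5, -3.3, 9.4]
finger_gap: 0.0146
```

```bash
python3 st.py 494.4 188 84.5 3
```

```text
t 25.65 p [495.8 188.5  87.7] jawyaw 3.18 tilt x [ 0.003  0.001 -1.   ] F [-1.5 -3.3  9.4] gap 14.6
travel [-1.4 -0.5 -3.2]
rot [-0.0008  0.0031 -0.0031]
```

Call:
{"name": "apply_moves", "arguments": {"series": [{"claw": 1, "travel": [0, 0, 20], "rotation": [0, 0, 0]}, {"claw": 1, "travel": [0, 0, 60], "rotation": [0, 0, 0]}, {"claw": 1, "travel": [0, 0, 95], "rotation": [0, 0, 0]}, {"claw": 1, "travel": [0, 0, 110], "rotation": [0, 0, 0]}, {"claw": 1, "travel": [0, -20, 110], "rotation": [0, 0, 0]}]}}

```text
clock: 26.07
position: [0.4983, 0.171, 0.2024]
ee_rot: [1.175, 1.23, -1.158]
contact_force: [0.4, -0.1, -1.9]
finger_gap: 0.0148
```

```bash
python3 st.py 534 -115 190 3
python3 - <<'E'
from h import *
s,f=wrist();cv2.imwrite('pics/w35.png',f['image'][:,:,::-1])
E
```

```text
t 26.07 p [498.3 171.  202.4] jawyaw 3.27 tilt x [ 0.011  0.004 -1.   ] F [ 0.4 -0.1 -1.9] gap 14.8
travel [  35.7 -286.   -12.4]
rot [-0.0038  0.0106 -0.0048]
```

View pics/w35.png

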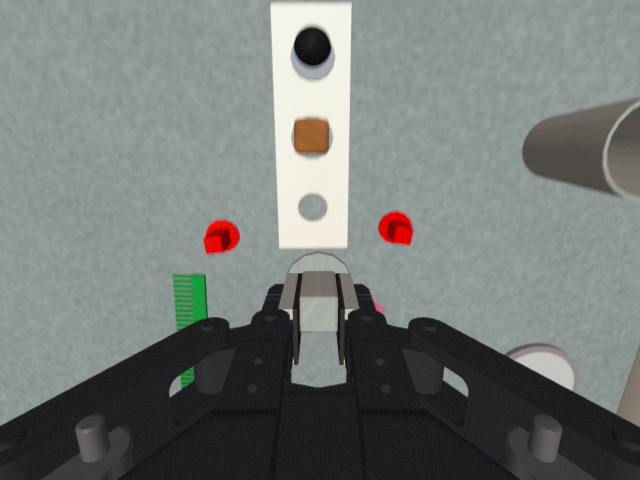

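Run:
```python
from h import *
import pickle
s,f=wrist()
cv2.imwrite('pics/w35c.png',cv2.resize(f['image'][240:300,275:365,::-1],(800,533),interpolation=2))
p=s['position']
for n,uv,dz in(('pin',(319,252.8),-.0177),('drift',(319,255),-.020)):
    print(n,(ray(f,uv,p[2]+dz)-p)*1e3-[0,16,0])
w=pickle.load(open('w5.pkl','rb'));cv2.imwrite('pics/w5col.png',cv2.resize(w['image'][240:300,275:365,::-1],(800,533),interpolation=2))
```

```text
pin [ -1.20230369   0.78225533 -17.7       ]
drift [ -1.07716529  -1.07094344 -20.        ]
```

View pics/w35c.png

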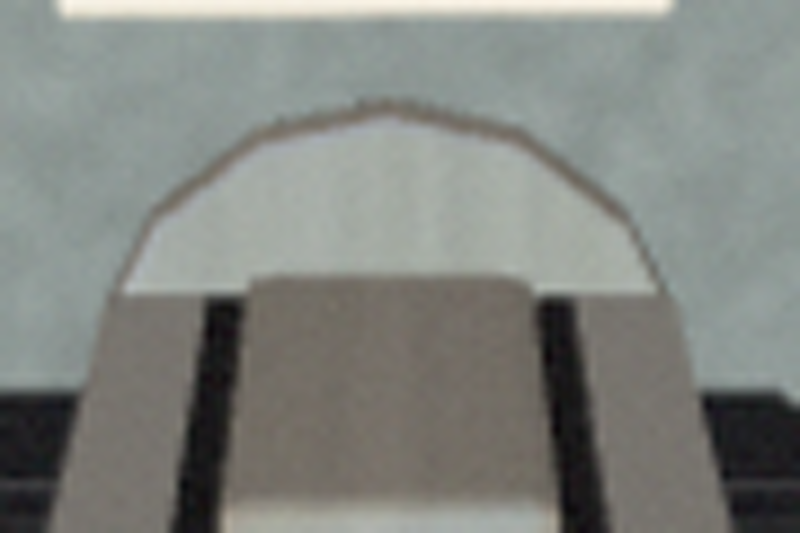

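View pics/w5col.png

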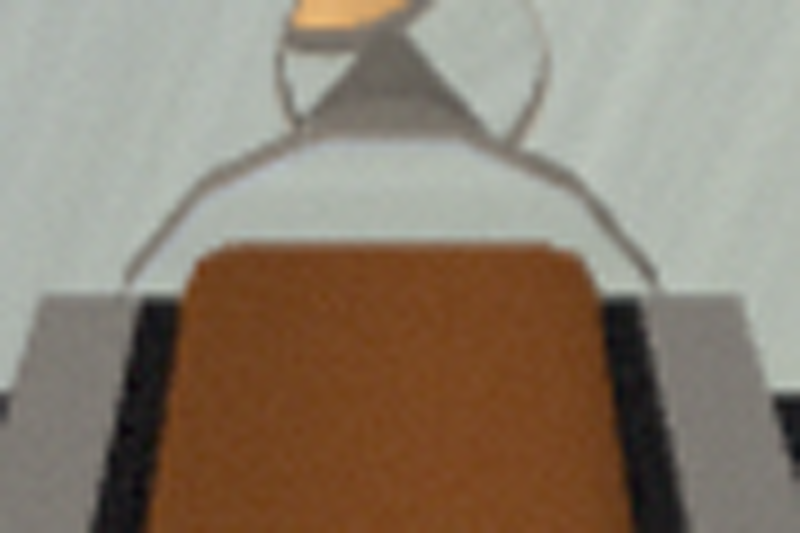

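Call:
{"name": "apply_moves", "arguments": {"series": [{"claw": 1, "travel": [36, -326, 0], "rotation": [-0.004, 0.01, -0.004]}, {"claw": 1, "travel": [36, -326, 0], "rotation": [-0.004, 0.01, -0.004]}, {"claw": 1, "travel": [36, -326, 0], "rotation": [-0.004, 0.01, -0.004]}, {"claw": 1, "travel": [36, -326, 0], "rotation": [-0.004, 0.01, -0.004]}, {"claw": 1, "travel": [36, -326, 0], "rotation": [-0.004, 0.01, -0.004]}]}}

```text
clock: 26.58
position: [0.5185, -0.0401, 0.1988]
ee_rot: [1.167, 1.235, -1.175]
contact_force: [1.1, 0.3, -0.5]
finger_gap: 0.0143
```

```bash
python3 st.py 534.2 -157 130 3
```

```text
t 26.58 p [518.5 -40.1 198.8] jawyaw 2.97 tilt x [-0.005 -0.003 -1.   ] F [ 1.1  0.3 -0.5] gap 14.3
travel [  15.7 -116.9  -68.8]
rot [ 0.0026 -0.0045  0.0006]
```

Call:
{"name": "apply_moves", "arguments": {"series": [{"claw": 1, "travel": [15.7, -112, 0], "rotation": [0.002, -0.004, 0]}, {"claw": 1, "travel": [15.7, -112, -10], "rotation": [0.002, -0.004, 0]}, {"claw": 1, "travel": [15.7, -112, -40], "rotation": [0.002, -0.004, 0]}, {"claw": 1, "travel": [15.7, -112, -66], "rotation": [0.002, -0.004, 0]}, {"claw": 1, "travel": [15.7, -112, -66], "rotation": [0.002, -0.004, 0]}]}}

```text
clock: 27.0
position: [0.5316, -0.153, 0.1284]
ee_rot: [1.171, 1.238, -1.177]
contact_force: [-2.5, 1.3, -2.3]
finger_gap: 0.0145
```

Call:
{"name": "apply_moves", "arguments": {"series": [{"claw": 1, "travel": [0, 0, 0], "rotation": [0, 0, 0]}, {"claw": 1, "travel": [0, 0, 0], "rotation": [0, 0, 0]}]}}

```text
clock: 27.17
position: [0.5312, -0.1524, 0.1285]
ee_rot: [1.171, 1.239, -1.177]
contact_force: [-0.9, 0.6, -1.4]
finger_gap: 0.015
```

```bash
python3 st.py 534.2 -157 130 3
python3 - <<'E'
from h import *
import pickle
s,f=wrist();pickle.dump((s,f),open('w36.pkl','wb'));cv2.imwrite('pics/w36.png',cv2.resize(f['image'][180:300,240:400,::-1],(800,600),interpolation=2))
E
```

```text
t 27.17 p [ 531.2 -152.4  128.5] jawyaw 2.81 tilt x [-0.008  0.002 -1.   ] F [-0.9  0.6 -1.4] gap 15.0
travel [ 3.  -4.6  1.5]
rot [-0.002  -0.0076  0.0034]
```

View pics/w36.png

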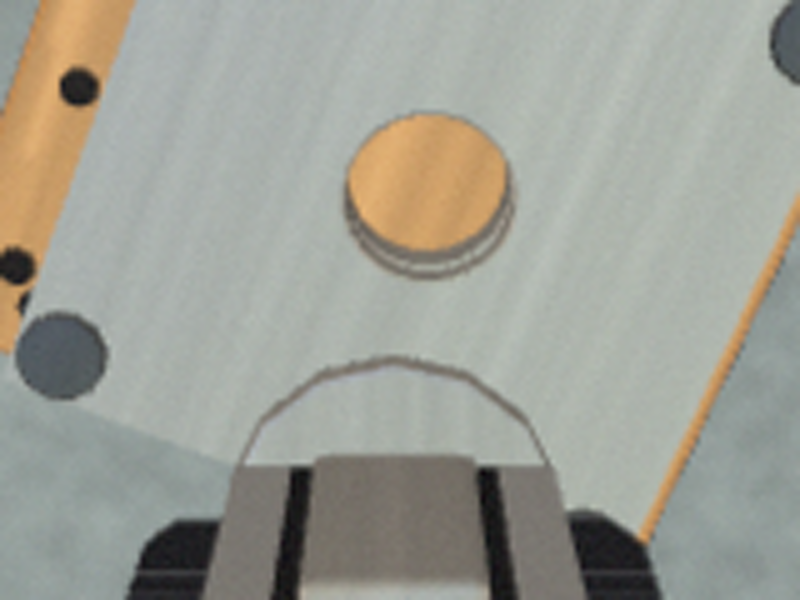

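Run:
```python
from h import *
import pickle
s,f=pickle.load(open('w36.pkl','rb'));p=s['position']*1e3
cr=lambda u,v:(240+u/5-.4,180+v/5-.4)
P=[ray(f,cr(*q),.068)*1e3 for q in [(345,195),(513,195),(429,110),(429,280)]]
H=np.array([(P[0][0]+P[1][0])/2,(P[2][1]+P[3][1])/2]);print('H',H,P[1]-P[0],P[2]-P[3])
c=ray(f,cr(395,355),(p[2]-17.7)/1e3)*1e3; a=c[:2]-[0,16];print('axis',a,'a-TCP',a-p[:2],'move',H-a,'TCPtarget',p[:2]+H-a)
```

```text
H [ 533.05235277 -128.40608404] [19.7197114   0.97744988  0.        ] [-1.08512719 20.39564847  0.        ]
axis [ 529.67137712 -150.55843253] a-TCP [-1.56444582  1.86979831] move [ 3.38097564 22.15234849] TCPtarget [ 534.61679859 -130.27588235]
```

Call:
{"name": "apply_moves", "arguments": {"series": [{"claw": 1, "travel": [3.3, 10, 0], "rotation": [-0.002, -0.007, 0]}, {"claw": 1, "travel": [3.3, 20.9, -5], "rotation": [-0.002, -0.007, 0]}, {"claw": 1, "travel": [3.3, 20.9, -11], "rotation": [-0.002, -0.007, 0]}, {"claw": 1, "travel": [3.3, 20.9, -11], "rotation": [-0.002, -0.007, 0]}, {"claw": 1, "travel": [3.3, 20.9, -11], "rotation": [-0.002, -0.007, 0]}]}}

```text
clock: 27.63
position: [0.5351, -0.1307, 0.1182]
ee_rot: [1.172, 1.232, -1.171]
contact_force: [-0.2, -0.1, -1.2]
finger_gap: 0.0148
```

```bash
python3 st.py 534.5 -131.5 110 3
python3 - <<'E'
from h import *
f=grab_frame('side');cv2.imwrite('pics/s37.png',cv2.resize(f['image'][190:270,300:380,::-1],(600,600),interpolation=2))
s,f=wrist();cv2.imwrite('pics/w37.png',cv2.resize(f['image'][220:300,270:370,::-1],(750,600),interpolation=2))
E
```

```text
t 27.63 p [ 535.1 -130.7  118.2] jawyaw 2.91 tilt x [ 0.001 -0.    -1.   ] F [-0.2 -0.1 -1.2] gap 14.8
travel [-0.6 -0.8 -8.2]
rot [0.0005 0.0006 0.0015]
```

View pics/s37.png

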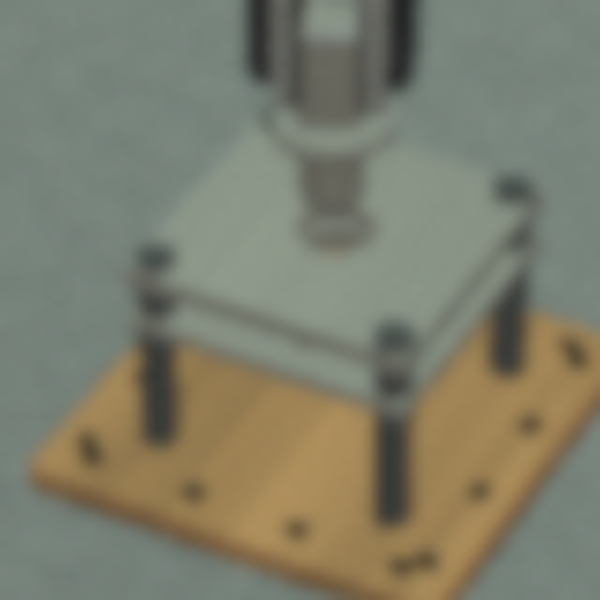

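View pics/w37.png

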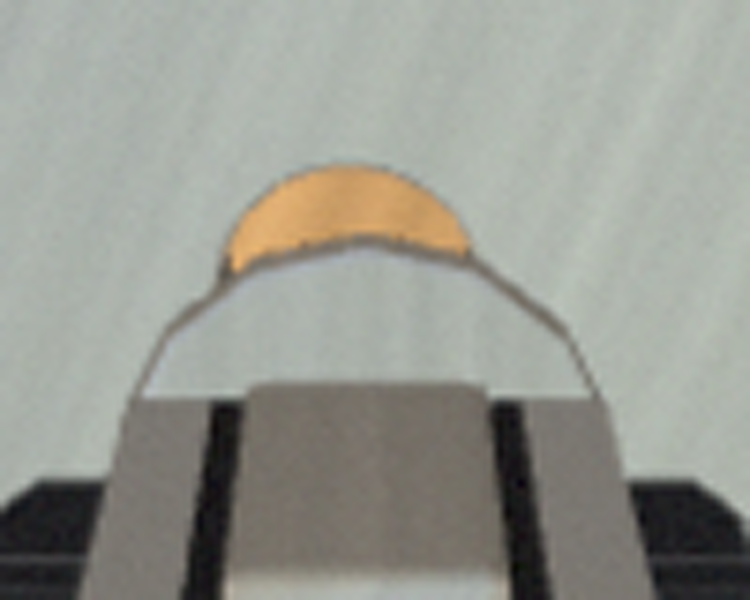

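Run:
```python
from h import *
f=grab_frame('side')
cv2.imwrite('pics/s37b.png',cv2.resize(f['image'][205:230,330:360,::-1],(720,600),interpolation=2))
a=ray(f,(300+332/7.5,190+238/7.5),.0765)*1e3;b=ray(f,(300+335/7.5,190+251/7.5),.068)*1e3
print('axis',a-[0,6,0],'hole',b-[0,10,0],'move',b-[0,10,0]-a+[0,6,0])
```

```text
axis [ 534.15447305 -122.84460006   76.5       ] hole [ 534.19679751 -132.40308016   68.        ] move [ 0.04232446 -9.5584801  -8.5       ]
```

View pics/s37b.png

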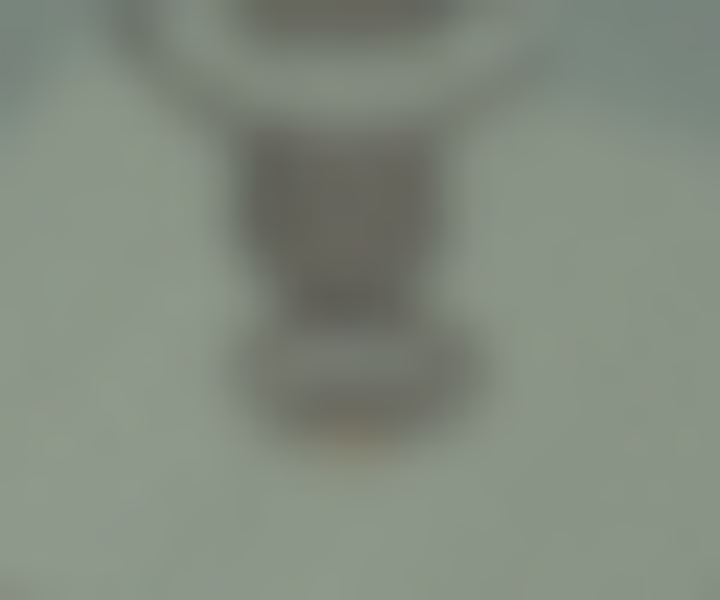

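Call:
{"name": "apply_moves", "arguments": {"series": [{"claw": 1, "travel": [-0.8, 0.2, -3], "rotation": [0, 0, 0]}, {"claw": 1, "travel": [-0.8, 0.2, -6], "rotation": [0, 0, 0]}, {"claw": 1, "travel": [-0.8, 0.2, -9], "rotation": [0, 0, 0]}, {"claw": 1, "travel": [-0.8, 0.2, -9], "rotation": [0, 0, 0]}]}}

```text
clock: 28.12
position: [0.5341, -0.1314, 0.1087]
ee_rot: [1.173, 1.232, -1.173]
contact_force: [-1.0, -0.1, -1.2]
finger_gap: 0.0149
```

```bash
python3 st.py 534.5 -131.5 110 3
python3 - <<'E'
from h import *
f=grab_frame('side');cv2.imwrite('pics/s38.png',cv2.resize(f['image'][200:235,325:365,::-1],(686,600),interpolation=2))
E
```

```text
t 28.12 p [ 534.1 -131.4  108.7] jawyaw 2.83 tilt x [ 0. -0. -1.] F [-1.  -0.1 -1.2] gap 14.9
travel [ 0.4 -0.1  1.3]
rot [0.0003 0.0002 0.003 ]
```

View pics/s38.png

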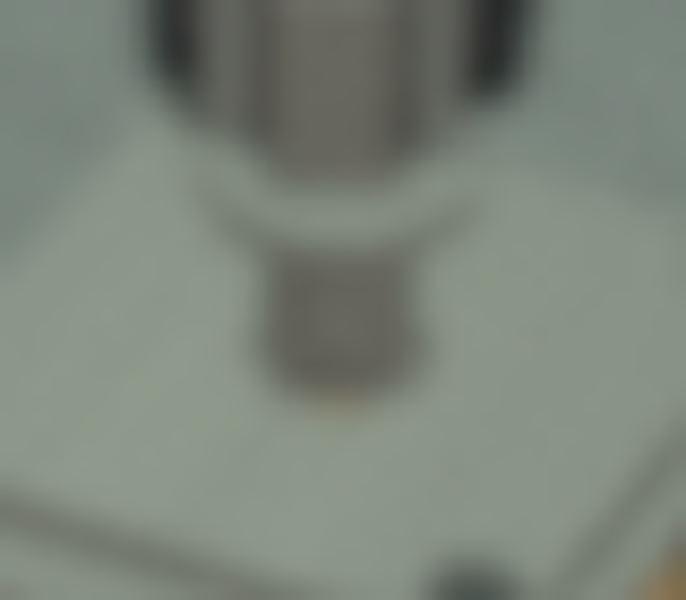

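Call:
{"name": "apply_moves", "arguments": {"series": [{"claw": 1, "travel": [0.1, 0.5, -1.5], "rotation": [0, 0, 0]}, {"claw": 1, "travel": [0.1, 0.5, -3], "rotation": [0, 0, 0]}, {"claw": 1, "travel": [0.1, 0.5, -4], "rotation": [0, 0, 0]}, {"claw": 1, "travel": [0.1, 0.5, -4], "rotation": [0, 0, 0]}]}}

```text
clock: 28.5
position: [0.5342, -0.1308, 0.1047]
ee_rot: [1.173, 1.232, -1.173]
contact_force: [0.7, 0.0, -0.8]
finger_gap: 0.0148
```

Call:
{"name": "apply_moves", "arguments": {"series": [{"claw": 1, "travel": [0, 0, -1.5], "rotation": [0, 0, 0]}, {"claw": 1, "travel": [0, 0, -3], "rotation": [0, 0, 0]}, {"claw": 1, "travel": [0, 0, -4], "rotation": [0, 0, 0]}, {"claw": 1, "travel": [0, 0, -4], "rotation": [0, 0, 0]}]}}

```text
clock: 28.83
position: [0.5341, -0.1308, 0.1005]
ee_rot: [1.172, 1.232, -1.173]
contact_force: [-0.8, 0.1, -1.4]
finger_gap: 0.0149
```

Call:
{"name": "apply_moves", "arguments": {"series": [{"claw": 1, "travel": [0, 0, -1.5], "rotation": [0, 0, 0]}, {"claw": 1, "travel": [0, 0, -3], "rotation": [0, 0, 0]}, {"claw": 1, "travel": [0, 0, -5], "rotation": [0, 0, 0]}, {"claw": 1, "travel": [0, 0, -5], "rotation": [0, 0, 0]}]}}

```text
clock: 29.17
position: [0.5338, -0.1307, 0.095]
ee_rot: [1.172, 1.233, -1.173]
contact_force: [0.3, -0.0, -1.5]
finger_gap: 0.0147
```

Call:
{"name": "apply_moves", "arguments": {"series": [{"claw": 1, "travel": [0.2, 0, -1.5], "rotation": [0, 0, 0]}, {"claw": 1, "travel": [0.2, 0, -3], "rotation": [0, 0, 0]}, {"claw": 1, "travel": [0.2, 0, -5], "rotation": [0, 0, 0]}, {"claw": 1, "travel": [0.2, 0, -5], "rotation": [0, 0, 0]}]}}

```text
clock: 29.5
position: [0.5339, -0.1307, 0.0897]
ee_rot: [1.172, 1.233, -1.173]
contact_force: [0.6, -0.9, -1.1]
finger_gap: 0.0148
```

Call:
{"name": "apply_moves", "arguments": {"series": [{"claw": 1, "travel": [0.1, 0, -1.5], "rotation": [0, 0, 0]}, {"claw": 1, "travel": [0.1, 0, -3], "rotation": [0, 0, 0]}, {"claw": 1, "travel": [0.1, 0, -3], "rotation": [0, 0, 0]}]}}

```text
clock: 29.75
position: [0.5339, -0.1306, 0.0864]
ee_rot: [1.172, 1.233, -1.174]
contact_force: [-0.1, 0.4, -1.1]
finger_gap: 0.0146
```

Call:
{"name": "apply_moves", "arguments": {"series": [{"claw": 1, "travel": [0, 0, -0.8], "rotation": [0, 0, 0]}, {"claw": 1, "travel": [0, 0, -1.5], "rotation": [0, 0, 0]}, {"claw": 1, "travel": [0, 0, -1.5], "rotation": [0, 0, 0]}]}}

```text
clock: 30.0
position: [0.5339, -0.1307, 0.0857]
ee_rot: [1.172, 1.233, -1.173]
contact_force: [-4.5, 0.1, 16.0]
finger_gap: 0.015
```

```bash
python3 st.py 534.5 -131.5 85 3
python3 - <<'E'
from h import *
f=grab_frame('side');cv2.imwrite('pics/s39.png',cv2.resize(f['image'][190:250,310:380,::-1],(700,600),interpolation=2))
E
```

```text
t 30.0 p [ 533.9 -130.7   85.7] jawyaw 2.83 tilt x [-0.001  0.    -1.   ] F [-4.5  0.1 16. ] gap 15.0
travel [ 0.6 -0.8 -0.7]
rot [-0.     -0.001   0.0029]
```

View pics/s39.png

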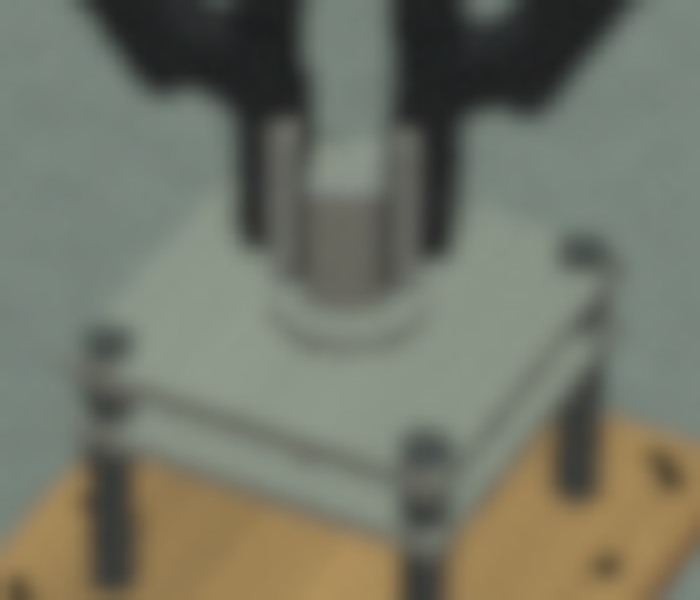

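Contact is exactly at the expected home height. Releasing.

Call:
{"name": "apply_moves", "arguments": {"series": [{"claw": 0.5, "travel": [0, 0, 0.3], "rotation": [0, 0, 0]}, {"claw": 0.2, "travel": [0, 0, 0.3], "rotation": [0, 0, 0]}, {"claw": 0, "travel": [0, 0, 0.3], "rotation": [0, 0, 0]}, {"claw": -0.1, "travel": [0, 0, 0.5], "rotation": [0, 0, 0]}, {"claw": -0.1, "travel": [0, 0, 15], "rotation": [0, 0, 0]}]}}

```text
clock: 30.47
position: [0.5326, -0.1303, 0.0989]
ee_rot: [1.172, 1.236, -1.175]
contact_force: [-1.9, 0.4, -0.6]
finger_gap: 0.0471
```

Call:
{"name": "apply_moves", "arguments": {"series": [{"claw": -0.1, "travel": [0, 0, 40], "rotation": [0, 0, 0]}, {"claw": -0.1, "travel": [0, -10, 80], "rotation": [0, 0, 0]}, {"claw": -0.1, "travel": [0, -20, 110], "rotation": [0, 0, 0]}, {"claw": -0.1, "travel": [0, -20, 110], "rotation": [0, 0, 0]}]}}

```text
clock: 30.8
position: [0.5356, -0.1524, 0.2147]
ee_rot: [1.173, 1.228, -1.171]
contact_force: [1.3, -0.9, -0.4]
finger_gap: 0.047
```

```bash
python3 st.py 534.5 -131.5 85 3
python3 - <<'E'
from h import *
f=grab_frame('side');b=f['image'][190:250,310:380,::-1];cv2.imwrite('pics/s40.png',cv2.resize(b,(700,600),interpolation=2))
s,f=wrist();cv2.imwrite('pics/w40.png',f['image'][:,:,::-1])
E
```

```text
t 30.8 p [ 535.6 -152.4  214.7] jawyaw 2.81 tilt x [ 0.004 -0.002 -1.   ] F [ 1.3 -0.9 -0.4] gap 47.0
travel [  -1.1   20.9 -129.7]
rot [0.0022 0.0039 0.0032]
```

View pics/s40.png

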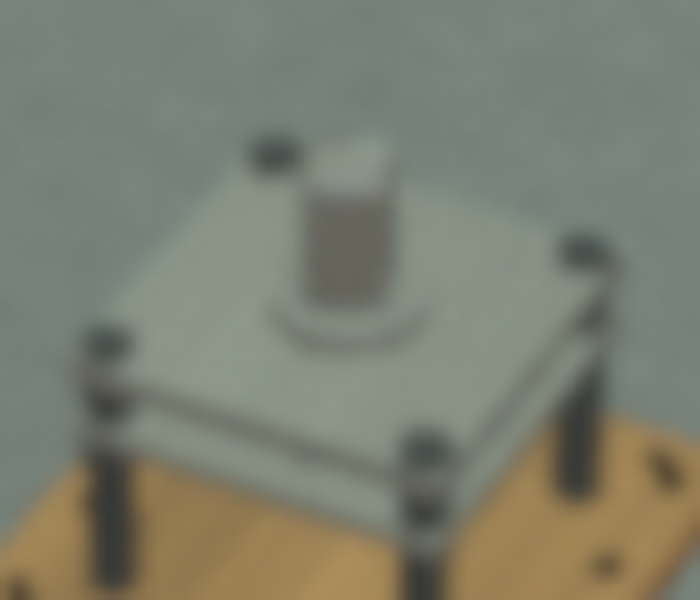

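View pics/w40.png

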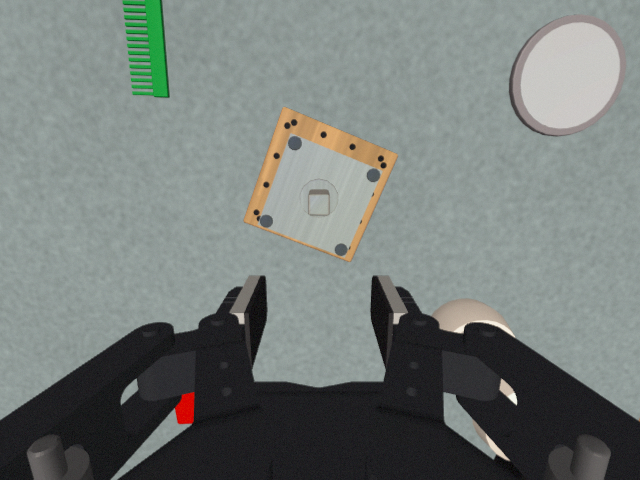

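The pin is home, with its collar flush on the plate. I'll do a last scene check before handing in.

Call:
{"name": "apply_moves", "arguments": {"series": [{"claw": -0.1, "travel": [-60, 40, 60], "rotation": [0, 0, 0]}, {"claw": -0.1, "travel": [-60, 40, 60], "rotation": [0, 0, 0]}, {"claw": -0.1, "travel": [-60, 40, 60], "rotation": [0, 0, 0]}, {"claw": -0.1, "travel": [-60, 40, 60], "rotation": [0, 0, 0]}]}}

```text
clock: 31.23
position: [0.472, -0.1097, 0.2708]
ee_rot: [1.172, 1.233, -1.173]
contact_force: [1.6, -1.0, -0.6]
finger_gap: 0.0472
```

```bash
python3 st.py
python3 - <<'E'
from h import *
f=grab_frame('side');cv2.imwrite('pics/s41.png',f['image'][:,:,::-1])
f=grab_frame('top');cv2.imwrite('pics/t41.png',f['image'][:,:,::-1])
E
```

```text
t 31.23 p [ 472.  -109.7  270.8] jawyaw 2.85 tilt x [-0.001  0.    -1.   ] F [ 1.6 -1.  -0.6] gap 47.2
```

View pics/s41.png

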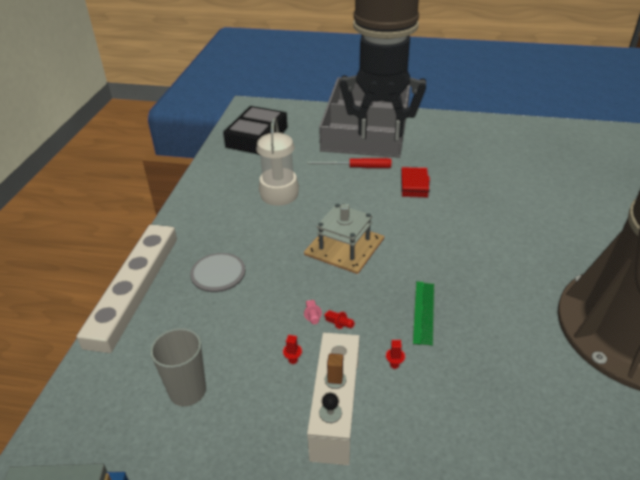

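View pics/t41.png

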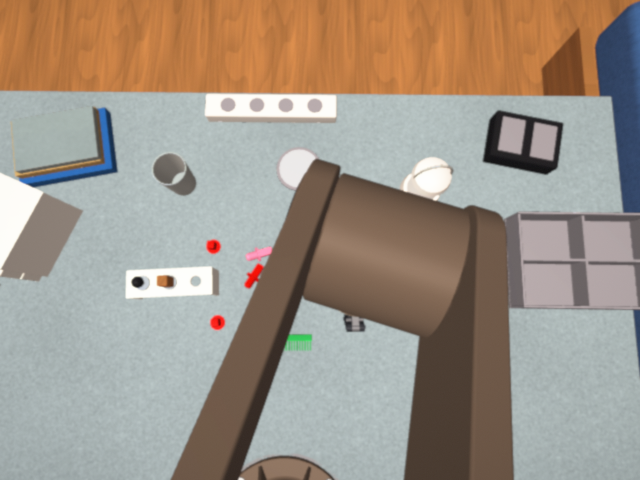

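The pin stands in the bracket at (345,215) in the side view. The drift hangs in the stand's middle hole at (335,368), and every listed bystander is in place. The red and pink look-alikes still lie toppled at (340,320) and (312,311).

```bash
python3 -c "
from workcell import robot
print(robot.job_done())"
```

```text
the job is handed in; nothing more can be done
None
```

The headed pin is fitted fully home through both holes and the drift is back in the stand's middle hole. On the way I knocked the pin out of the stand and toppled two look-alike parts, which I did not stand up again. I handed in at about 31 s.

**Job as asked**
- **Finding the hole:** The wrist camera showed the loose hole about 11–12 mm off, and the drift tip went into it with no measurable contact force.
- **Levering:** The plate slid across at about 3 N, and the drift went fully home. Side force peaked at about 6 N. The z-force rose to 15 N as the collar seated.
- **Drift returned:** I drew the drift out, saw the two holes lined up, and hung the drift back in its own hole.
- **Pin fitted:** The pin went through both holes with no measurable contact force until the collar seated at the expected height, at 16 N. The last pictures show its collar flush on the plate, with the gripper clear.

**What went wrong**
- **Pin knocked out:** On the first crossing I carried the drift too low. Its tip knocked the pin out of the stand onto the table. I picked the pin up, turned it upright, hung it back in its hole, then gripped it from above and fitted it.
- **Look-alikes toppled:** The fall also knocked over and shifted one red and one pink look-alike. I left them lying, because setting them upright looked riskier than leaving them.

**Last checks**
- **Bystanders:** The side view shows all the listed bystanders unmoved. The arm hid part of the top view.
- **Cameras:** The cameras disagreed by up to about 3–4 mm in y, so I checked each fit with the force readings.

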